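# Nest the drained sauce pans with fanned handles

## Robot

A 7-joint arm with a two-finger parallel gripper is mounted at the origin on a cart in front of the work surface, level with it; the furniture and walls round the work are solid. World frame = base frame: x ahead of the robot, y to its left, z up, the work surface at z = 0. Lengths are in m, angles in rad, forces in N, time in s.
With the tool pointing down it reaches from about 0.4 to 0.925 m from the base axis. Payload 5.6 kg.
Tool frame: the origin (TCP) lies between the finger pads; the fingertips stand manip.tcp_to_tips ahead of it and the grasp point (between the pads) is the TCP (manip.tcp_to_tips is the distance from the TCP to the fingertips, in m); z points along the fingers, y is the line along which they close (so a half turn about z gives the same grasp; the last joint's range is limited). The gripper opens to 85 mm and grips with 20 to 120 N. Pads are 22 mm wide; open, the fingers measure 114 mm over their backs; the gripper's body (76 mm by 85 mm) begins 54 mm behind the grasp point. The pads swing forward as they close: fully open they stand 13 mm farther back than shut.
Start: joints at [1.21, 0.468, -0.012, 1.603, 0.006, 1.071, -0.056], TCP at [0.203, -0.617, 0.25] pointing down, gripper open.
Joint ranges: [-2.53, 2.53], [-0.31, 2.02], [-1.57, 1.55], [0.28, 2.44], [-1.29, 4.43], [0.15, 1.84], [-2.92, 2.92]. Speed limits (rad/s): [2.57, 2.57, 3.14, 3.14, 3.14, 3.14, 3.14].

## Interface

Orientations are given as a rotation vector (axis times angle).
In Python, from plant import manip gives the robot as it stands.
- The arm moves only by the tool drive_tool, never from a script. Its argument "rows" is a list of rows, each a list of 6 numbers: the shift along the tool's x, y, z in m, then the turn, a rotation vector about the tool's x, y, z in degrees. A call has 1 to 12 rows; each row shifts and turns the commanded pose from where the row before left it, along the tool's axes as they then stand; what a row does not reach is not made up. A row lasts 1/10 s, in which the tool goes at most 50 mm and 8.59 degrees, less where a joint would pass 70% of its speed; a pose out of reach is approached as far as the arm can. A call with a gripper value outside its range is refused whole. "gripper" is the finger opening in m, from 0 to 0.0854, set as the call begins (left out, the last holds). The fingers move at their own pace and stop on an object; "newtons" is the grip in N (left out, the last holds). Time passes only in rows, so rows that do not move let the fingers close. It gives the time, the measured TCP pose, the force, the opening and the grip force at its end, in the units of the state.
- manip.get_state(): the state, without advancing time (a new reading comes with each control period).
- manip.read_camera(name): name is "scene" or "top"; returns the picture (384x512x3 uint8, red, green, blue); there is no depth.
- manip.get_calibration(name): a dict with "vfov" (degrees; the focal length in pixels is half the picture's height over the tangent of half this angle, whatever the lens; pixels are square), "cx", "cy" (the principal point, pixels), "k1" (the pictures are not rectified: a ray, as slopes to the right and down, at radius r is drawn at 1 + k1 r^2 times it, then the intrinsics apply), "rvec" (rotation vector, rad) and "tvec" (3), from world to camera coordinates, as OpenCV has them. Camera axes: x right, y down, z forward; pixel columns grow to the right and rows downward; lengths in m; the calibration is good to about 2 mm. A picture is of the moment at which its call begins. get_calibration takes no time and is no camera call.
- manip.close_job(): hands the job in; it is judged then, once.
The state is a dict: "clock": time; "joints": joint angles; "qd": joint speeds; "effort": joint torques, N m; "eef_pos": TCP position; "tcp_rot": TCP orientation; "contact_force": force on the tool from outside, world axes, zero at the start; "wrist_torque": the same for the moment, N m; "finger_gap": finger opening in m; "gripper_force": force on a finger pad.
Only numpy, scipy, OpenCV 4.12 (cv2) and the standard library are available. Lean on these libraries where they do the work, as an engineer would, in place of code of your own. Each camera call takes 0.05 s, during which the arm holds its last target. There are 200 camera calls.

## Task

The two smaller sauce pans have drained on their sloping stands: put the middle-sized pan into the large one, then the small pan into the middle-sized one, each lowered in (not dropped) until it sits level on the floor of the pan below. Fan the handles: each pan's handle should be turned about an eighth of a turn (45 degrees) clockwise, seen from above, from the handle of the pan it sits in. Leave the large pan where it stands, do not disturb the yellow bottle, the dip tub or the salt dredger, and let go of everything.

Things in the scene. Friction and masses are not known exactly. Their poses are not given: they have to be found in the camera images.
- large_pan_center (a point): large saucepan: open tapered steel bowl, 116 mm across the rim, 100 mm across the base, 60 mm high, wall 3, floor 4 mm, about 500 g. It stands level on the worktop; its handle points between towards the robot and to its right. Point on its axis, 30 mm above its underside (half-way up); z = the axis, up out of the open top; x = from the axis along the handle.
- large_pan_grip (a point): middle of the large pan's straight black handle: 105 mm from the axis, 62 mm above the pan's underside. The handle is 18 mm wide, 20 mm deep (from 8 mm below to 12 mm above the rim's level), flat-sided, parallel to the rim, from 68 to 142 mm from the axis; a thin strap joins it to the rim. x along the handle outwards, z along the pan's axis.
- middle_pan_center (a point): middle-sized saucepan: open tapered steel bowl, 98 mm across the rim, 80 mm across the base, 68 mm high, wall 3, floor 4 mm, about 200 g. It starts on a sloping stand, tipped 30 degrees, open top and handle to the robot's left, handle downhill. Point on its axis, 34 mm above its underside (half-way up); z = the axis, up out of the open top; x = from the axis along the handle.
- middle_pan_grip (a point): middle of the middle pan's straight black handle: 94 mm from the axis, 70 mm above the pan's underside. The handle is 18 mm wide, 20 mm deep (from 8 mm below to 12 mm above the rim's level), flat-sided, parallel to the rim, from 60 to 128 mm from the axis; a thin strap joins it to the rim. x along the handle outwards, z along the pan's axis.
- small_pan_center (a point): small saucepan: open tapered steel bowl, 80 mm across the rim, 62 mm across the base, 76 mm high, wall 3, floor 4 mm, about 160 g. It starts on a sloping stand, tipped 30 degrees, open top and handle to the robot's left, handle downhill. Point on its axis, 38 mm above its underside (half-way up); z = the axis, up out of the open top; x = from the axis along the handle.
- small_pan_grip (a point): middle of the small pan's straight black handle: 89 mm from the axis, 78 mm above the pan's underside. The handle is 18 mm wide, 20 mm deep (from 8 mm below to 12 mm above the rim's level), flat-sided, parallel to the rim, from 58 to 120 mm from the axis; a thin strap joins it to the rim. x along the handle outwards, z along the pan's axis.
- middle_pan: the middle pan again; origin at the centre of its underside, axes as at middle_pan_center. Nested, its floor rests on the large pan's floor: its underside is 4 mm above the large pan's underside, with about 7 mm of play all round. With one handle right over the other the handles foul and it cannot go down; turned 45 degrees they pass freely.
- small_pan: the small pan again; origin at the centre of its underside, axes as at small_pan_center. Nested, its floor rests on the middle pan's floor: its underside is 4 mm above the middle pan's underside, with about 6 mm of play all round. With one handle right over the other the handles foul and it cannot go down; turned 45 degrees they pass freely.
- stand_a: fixed sloping wire stand holding the middle pan: 95 mm deep, 86 wide, 75 high at the top end; its wires rise 30 degrees towards its own +x (roughly the robot's right). Two posts at the low end, 44 mm apart, 25 mm out of the slope, hold the pan's wall. Origin under its middle, on the worktop. Lift the pan off along the pan's own z, 30 mm or more.
- stand_b: fixed sloping wire stand holding the small pan: 95 mm deep, 86 wide, 75 high at the top end; its wires rise 30 degrees towards its own +x (roughly the robot's right). Two posts at the low end, 44 mm apart, 25 mm out of the slope, hold the pan's wall. Origin under its middle, on the worktop. Lift the pan off along the pan's own z, 30 mm or more.
- sauce_yellow: bystander: yellow squeeze bottle, 63 mm across, 226 mm high, standing loose at the back right (behind it, along the whole back, cabinets with glass doors overhang the worktop from about 0.30 m up and 0.70 m ahead of the robot: keep the arm clear); origin at the centre of its underside.
- dip_tub: bystander: loose lidded dip tub with yellow side, 66 x 73 x 37 mm, on the worktop left of the stands; origin at its underside.
- dredger: bystander: loose white salt dredger, 68 mm across, 115 mm high, to the right of the large pan; origin at the centre of its underside.

How it is judged:
By the outcome, as a careful person would: the job done as asked, in the order asked, and still so for the second after the job is handed in, with the robot touching nothing.
It also fails if it takes over 70 s, if anything falls off the work surface, if the arm or the gripper's body presses on something with over 40 N, if the wrist force passes 120 N, or if a joint passes its speed limit or range.

## Working session

There is one attempt and no reset: what is moved stays moved. The work goes in short steps, Python scripts to look and compute and a tool call to move; the robot and the scene stay as the last step left them, time stands still between calls to the robot, and variables do not carry over. Pictures are saved under pics/ and viewed, at most 10 in all, crops included, and the job is handed in when it is done.

Besides the shell and the picture viewer there is one more tool, called after "Emit:" as name(argument=value, ...), one argument or row to a line, values as JSON. drive_tool: Moves the arm, as the interface text tells. Its arguments: {"type":"object","properties":{"rows":{"type":"array","items":{"type":"array","items":{"type":"number"}}},"gripper":{"type":"number"},"newtons":{"type":"number"}},"required":["rows"]}

```bash
ls; mkdir -p pics; python3 - <<'E'
from plant import manip
import cv2
print(manip.get_state(), manip.tcp_to_tips)
for n in("scene","top"):
    print(n,manip.get_calibration(n)); cv2.imwrite(f"pics/{n}0.png",manip.read_camera(n)[:,:,::-1])
E
```

```text
pics
{'clock': 0.0, 'joints': array([ 1.20998831,  0.46843338, -0.01160438,  1.60362247,  0.00598792,
        1.07139263, -0.05629184]), 'qd': array([ 3.26491890e-04, -1.67383539e-03,  8.46199323e-04,  9.11946854e-05,
       -8.61107403e-05, -7.65170404e-04, -6.74549588e-04]), 'effort': array([ 1.12518087e-04, -5.32392097e+01,  2.15856795e-02, -2.51309484e+01,
        1.14241018e-02,  7.80052564e-03,  2.45632003e-05]), 'eef_pos': array([ 0.20289236, -0.61697089,  0.2493023 ]), 'tcp_rot': array([-3.10027338e+00, -4.96738956e-01,  6.29174796e-04]), 'contact_force': array([-0.08548042, -0.97411469,  1.19017742]), 'wrist_torque': array([-0.01810094,  0.00156588, -0.05341004]), 'gripper_force': 0.0, 'finger_gap': 0.08553634159331187} 0.019
scene {'vfov': 52.47784287545126, 'cx': 257.1392758277041, 'cy': 188.16298325636592, 'k1': -0.06657614575106498, 'rvec': array([ 0.8236531 , -2.294483  ,  1.36210946]), 'tvec': array([0.42142596, 0.25371112, 0.9553825 ])}
top {'vfov': 44.25795072577555, 'cx': 261.0249023336084, 'cy': 195.89143423564167, 'k1': 0.06884016327279976, 'rvec': array([ 1.93901525, -1.71294028,  0.59932096]), 'tvec': array([-0.12763508,  0.49292601,  1.55071974])}
```

View pics/scene0.png

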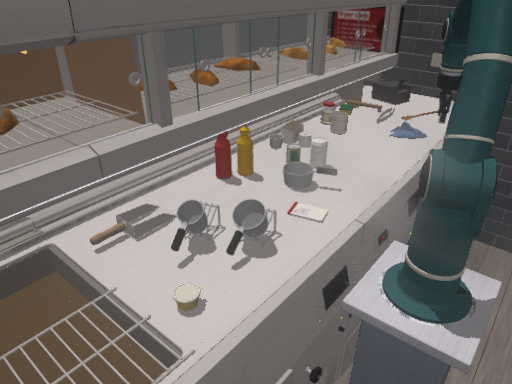

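View pics/top0.png

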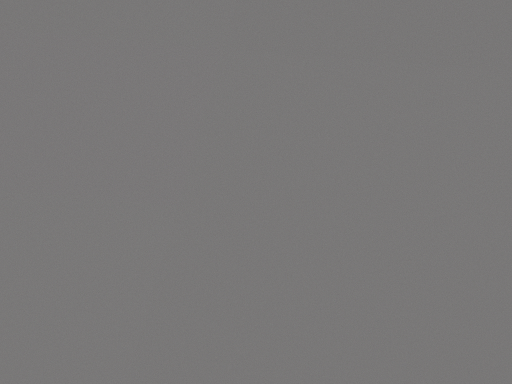

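The scene view shows the middle pan around (250,218), the small pan around (192,215) and the large pan around (298,173). Their handles are at (235,242), (178,239) and about (325,170). The top view is a nearly uniform grey. I'll check whether it holds any signal and enlarge the scene view.

```bash
cat > h.py <<'E'
from plant import manip
import cv2, numpy as np
from scipy.spatial.transform import Rotation as R
def cal(n):
    c=manip.get_calibration(n); f=192/np.tan(np.radians(c['vfov']/2))
    return c,f,R.from_rotvec(c['rvec']).as_matrix(),np.array(c['tvec'])
def proj(n,P):
    c,f,M,t=cal(n); q=np.atleast_2d(P)@M.T+t; s=q[:,:2]/q[:,2:]
    s=s*(1+c['k1']*(s**2).sum(1,keepdims=True)); return s*f+[c['cx'],c['cy']]
def ray(n,uv):
    c,f,M,t=cal(n); d=(np.atleast_2d(uv)-[c['cx'],c['cy']])/f; s=d.copy()
    for _ in range(20): s=d/(1+c['k1']*(s**2).sum(1,keepdims=True))
    v=np.c_[s,np.ones(len(s))]@M; return -M.T@t, v/np.linalg.norm(v,axis=1,keepdims=True)
def onz(n,uv,z):
    o,v=ray(n,uv); return o+v*((z-o[2])/v[:,2:])
E
python3 - <<'E'
from h import *
im=manip.read_camera("top"); print(im.min((0,1)),im.max((0,1)),im.std((0,1)),ray("top",[[261,196],[0,0],[511,383]]),ray("scene",[[257,188]]))
g=im.astype(float); g=cv2.GaussianBlur(g,(0,0),1); lo,hi=np.percentile(g,[.5,99.5]); cv2.imwrite("pics/top1.png",np.clip((g-lo)/(hi-lo)*255,0,255)[:,:,::-1])
ims=np.mean([manip.read_camera("scene").astype(float) for _ in range(4)],0)
np.save("s0.npy",ims); c=ims[110:270,160:360].astype(np.uint8)
cv2.imwrite("pics/sc1.png",cv2.resize(c,None,fx=4,fy=3.75 and 4,interpolation=cv2.INTER_CUBIC)[:600,:,::-1])
E
```

```text
[116 113 114] [127 126 125] [1.31852915 1.32431388 1.32844351] (array([-0.5476735 , -0.18056651,  1.52690797]), array([[ 0.61144104,  0.06667996, -0.78847552],
       [ 0.71587644,  0.53107829, -0.45329547],
       [ 0.31304276, -0.4063185 , -0.85843434]])) (array([-0.13321213,  0.8208961 ,  0.68052113]), array([[ 0.56044643, -0.67642776, -0.47785488]]))[ WARN:0@0.499] global loadsave.cpp:1063 imwrite_ Unsupported depth image for selected encoder is fallbacked to CV_8U.
```

View pics/top1.png

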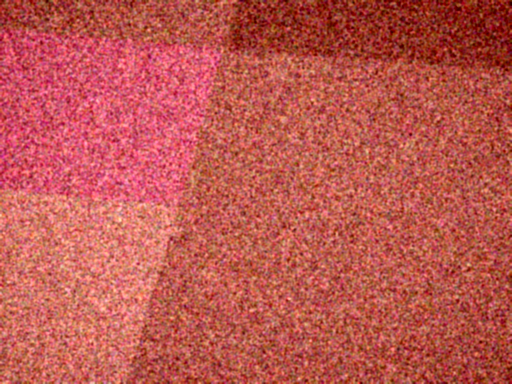

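View pics/sc1.png

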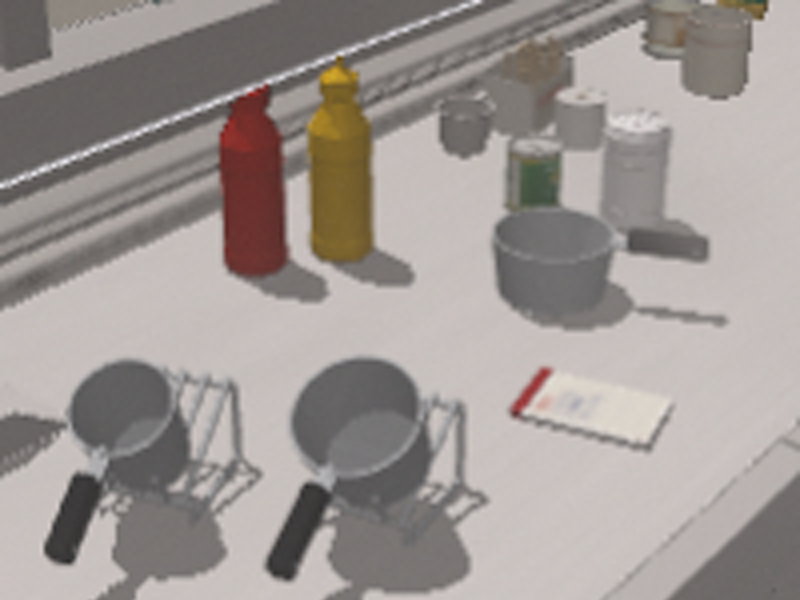

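The top camera is blocked: it shows only flat patches, so I'll work from the scene view alone. In the crop, the small rim is centred at about (121,408), the middle at (357,415) and the large at (555,240). The black handles run (90,475) to (60,560), (318,485) to (280,575) and (628,240) to (708,250).

```bash
python3 - <<'E'
from h import *
im=np.load("s0.npy"); c=cv2.resize(im.astype(np.uint8),None,fx=1,fy=1)
# black handles mask
g=im.max(2)
for nm,(x0,y0,x1,y1) in dict(small=(168,225,190,255),mid=(223,228,246,260),large=(314,164,340,178)).items():
    for th in (60,75,95):
        m=(g[y0:y1,x0:x1]<th).astype(np.uint8)
        n,l,s,ce=cv2.connectedComponentsWithStats(m); 
        k=1+np.argmax(s[1:,4]); pts=np.argwhere(l==k)[:,::-1]+[x0,y0]
        r=cv2.minAreaRect(pts.astype(np.float32)); print(nm,th,s[k,4],ce[k]+[x0,y0],np.round(r[0],1),np.round(r[1],1),round(r[2]), )
a=cv2.resize(c[192:264,165:265],None,fx=8,fy=8,interpolation=cv2.INTER_CUBIC)
a=cv2.convertScaleAbs(a,alpha=1.2); 
for i in range(0,100,10): cv2.putText(a,str(165+i),(i*8,10),0,.35,(255,0,0)); a[:,i*8]=(255,90,0)
for i in range(0,72,10): cv2.putText(a,str(192+i),(0,i*8+10),0,.35,(255,0,0)); a[i*8]=(255,90,0)
cv2.imwrite("pics/z1.png",a[:,:,::-1])
a=cv2.resize(c[155:200,275:345],None,fx=11,fy=11,interpolation=cv2.INTER_CUBIC)
for i in range(0,70,10): cv2.putText(a,str(275+i),(i*11,10),0,.35,(255,0,0)); a[:,i*11]=(255,90,0)
for i in range(0,45,10): cv2.putText(a,str(155+i),(0,i*11+10),0,.35,(255,0,0)); a[i*11]=(255,90,0)
cv2.imwrite("pics/z2.png",a[:,:,::-1])
E
```

```text
small 60 35 [180.54285714 237.08571429] [180.4 237.3] [ 2.4 14.9] 22
small 75 156 [177.86538462 238.94871795] [177.7 239.1] [ 7.5 21.9] 23
small 95 190 [178.77894737 238.10526316] [179.5 236.2] [ 9.6 28.7] 29
mid 60 42 [237.4047619  239.28571429] [236.8 239.9] [ 3.1 17. ] 27
mid 75 164 [233.97560976 242.2804878 ] [234.  242.5] [ 6.7 24.1] 27
mid 95 186 [234.65053763 241.75268817] [235.1 240.7] [ 9.1 28.5] 31Traceback (most recent call last):
  File "<stdin>", line 9, in <module>
    return _wrapfunc(a, 'argmax', axis=axis, out=out, **kwds)
    return bound(*args, **kwds)
ValueError: attempt to get argmax of an empty sequence
```

```bash
python3 - <<'E'
from h import *
im=np.load("s0.npy"); c=im.astype(np.uint8)
def crop(x0,y0,w,h,s):
    a=cv2.resize(c[y0:y0+h,x0:x0+w],None,fx=s,fy=s,interpolation=cv2.INTER_CUBIC)
    for i in range((-x0)%10,w,10): a[:,i*s+s//2]=(255,90,0); cv2.putText(a,str(x0+i),(i*s+s//2+2,9),0,.33,(255,0,0))
    for i in range((-y0)%10,h,10): a[i*s+s//2]=(255,90,0); cv2.putText(a,str(y0+i),(0,i*s+s//2-2),0,.33,(255,0,0))
    return a
A=crop(167,195,50,60,8)[:330]; 
o=np.zeros((600,800,3),np.uint8)
a=crop(167,197,48,58,6); o[:348,:288]=a
a=crop(226,197,54,60,6); o[:360,300:624]=a
a=crop(278,157,64,34,7); o[362:600,:448]=a
cv2.imwrite("pics/z1.png",o[:,:,::-1])
E
```

```text
(no output)
```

View pics/z1.png

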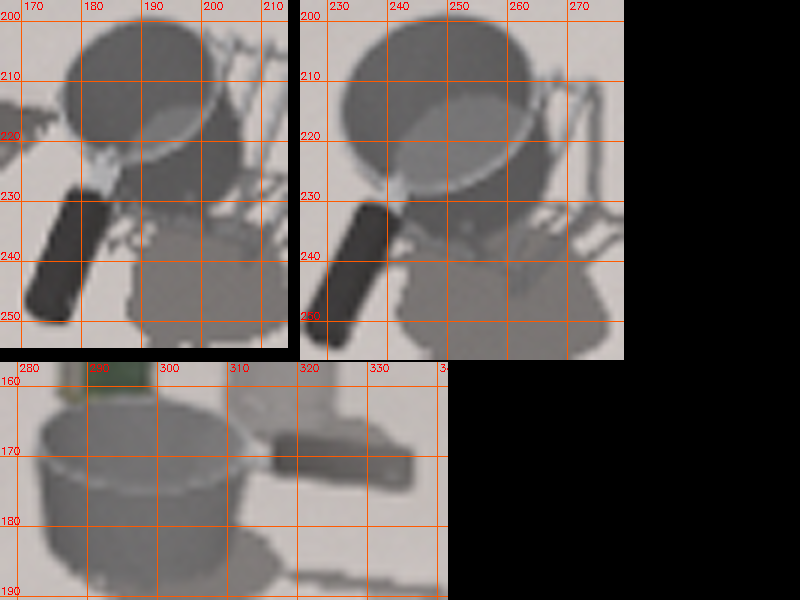

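The zoomed crop gives rim and handle outlines readable to about half a pixel. Next I'll cast the rim points onto the rim plane, with the radius known, to get the poses.

```bash
cat > pose.py <<'E'
from h import *
from scipy.optimize import least_squares
def frame(yaw,tilt):
    return R.from_euler('z',yaw).as_matrix()@R.from_euler('y',tilt).as_matrix()  # tilt: handle (x) goes down
def fit(rim,hc,hdir,rad,H,grip,tilt,z=None,yaw0=0,p0=(.5,.1,.1)):
    """pan rim centre + yaw; rim rays hit rim plane at radius rad; handle centre ray"""
    o,v=ray("scene",rim); oh,vh=ray("scene",hc)
    def res(p):
        M=frame(p[3],tilt); C=p[:3]
        t=((C-o)@M[:,2])/(v@M[:,2]); X=o+v*t[:,None]
        e=(np.linalg.norm(X-C,axis=1)-rad)*1e3
        g=C+M@[grip,0,.002]; h=proj("scene",[g])[0]-hc
        a=proj("scene",[C+M@[grip+s*.03,0,.002] for s in(-1,1)]); d=a[1]-a[0]
        da=np.cross(d,hdir)/np.linalg.norm(d)/np.linalg.norm(hdir)*57.3
        r=[*e,*(h*2.5*2),da*.6]
        if z is not None: r.append((p[2]-z)*1e3*5)
        return np.array(r)
    s=least_squares(res,[*p0,yaw0]); return s.x,s.fun,res
E
cat > m1.py <<'E'
from pose import *
def L(p,x0,y0,s,X0,Y0): p=np.array(p,float); return np.c_[x0+(p[:,0]-X0)/s-.5,y0+(p[:,1]-Y0)/s-.5]
lr=L([(40,438),(248,440),(145,397),(150,492),(70,412),(215,410),(75,475),(215,478)],278,157,7,0,362)
lh=L([(342,463),(272,454),(412,472)],278,157,7,0,362)
sr=L([(63,95),(95,38),(140,20),(180,22),(205,40),(217,90),(190,135),(125,165),(80,145)],167,197,6,0,0)
sh=L([(70,256),(96,193),(48,316)],167,197,6,0,0)
mr=L([(341,110),(375,45),(450,17),(505,35),(532,85),(520,135),(480,170),(430,192),(380,185),(350,147)],226,197,6,300,0)
mh=L([(352,275),(385,208),(321,341)],226,197,6,300,0)
np.set_printoptions(precision=4,suppress=True)
x,f,_=fit(lr,lh[0],lh[2]-lh[1],.058,.06,.105,0,.06,-2.3,(.6,-.1,.06)); print("large",x,np.degrees(x[3]),f.round(1))
print(onz("scene",lr,.06))
T=np.radians(30)
for nm,rr,hh,rad,H,g in(("mid",mr,mh,.049,.068,.094),("small",sr,sh,.040,.076,.089)):
  for z in(None,.105,.115):
    x,f,_=fit(rr,hh[0],hh[2]-hh[1],rad,H,g,T,z,1.57,(.55,.15,.1)); M=frame(x[3],T)
    print(nm,z,x,np.degrees(x[3]),"base",x[:3]-M[:,2]*H,"grip",x[:3]+M@[g,0,.002]);print(f.round(1))
E
python3 m1.py
```

```text
large [ 0.5759 -0.273   0.0599 -2.7442] -157.23213870773978 [-2.9 -3.1 -1.   0.6 -5.5 -0.3 -2.5 -4.6  1.7  0.6  0.1 -0.4]
[[ 0.6214 -0.2419  0.06  ]
 [ 0.5351 -0.3096  0.06  ]
 [ 0.6078 -0.3201  0.06  ]
 [ 0.5406 -0.226   0.06  ]
 [ 0.6281 -0.2784  0.06  ]
 [ 0.5691 -0.3302  0.06  ]
 [ 0.5814 -0.2177  0.06  ]
 [ 0.5239 -0.2605  0.06  ]]
mid None [0.1429 0.4794 0.4537 1.8575] 106.42816292687917 base [0.1525 0.4468 0.3948] grip [0.1196 0.5585 0.4084]
[ 10.3  -5.3 -18.2 -15.5  -3.1   8.   15.3  20.9  21.6  16.3  -3.2  11.7
   1.9]
mid 0.105 [0.468  0.1336 0.1049 1.7927] 102.7166628267921 base [0.4755 0.1004 0.046 ] grip [0.4499 0.214  0.0596]
[-3.3 -3.5 -4.2 -4.3 -3.8 -3.1 -4.5 -1.2 -0.3 -3.8 -1.3  0.   0.1 -0.5]
mid 0.115 [0.4582 0.1443 0.1149 1.7933] 102.75077373628864 base [0.4657 0.1111 0.056 ] grip [0.4401 0.2247 0.0696]
[-3.7 -4.6 -5.8 -5.8 -4.9 -3.7 -4.7 -1.2 -0.3 -3.9 -1.9  1.2  0.1 -0.7]
small None [0.6224 0.2128 0.087  1.9433] 111.34436779223964 base [0.6362 0.1774 0.0212] grip [0.594  0.2856 0.0443]
[-1.7  0.4 -0.3  0.4 -0.3 -0.9 -1.7  0.2 -1.7  0.2 -1.5 -0.5]
small 0.105 [0.6004 0.2299 0.1049 1.944 ] 111.38204822838303 base [0.6143 0.1945 0.0391] grip [0.572  0.3026 0.0622]
[-2.5 -1.3 -2.4 -1.8 -2.3 -2.3 -2.4 -0.1 -1.9 -0.8  1.2 -0.5 -0.3]
small 0.115 [0.5883 0.2393 0.1149 1.9444] 111.40873038881162 base [0.6022 0.2039 0.0491] grip [0.5598 0.3119 0.0721]
[-2.9 -2.2 -3.6 -3.1 -3.5 -3.1 -2.8 -0.1 -2.  -1.3  2.7 -0.4 -0.5]
```

```bash
python3 - <<'E'
from h import *
g=np.load("s0.npy").mean(2).round().astype(int)
for y in(164,165,166,167,168): print(y,g[y,279:288],g[y,308:317])
for x in(294,298,302): print(x,"from157",g[157:180,x])
# outer contours of dark regions
m=((g<150)*255).astype(np.uint8)
for nm,(x0,y0,x1,y1) in dict(small=(172,196,212,226),mid=(228,196,270,232)).items():
    for y in range(y0,y1,3):
        r=np.load("s0.npy").mean(2)[y,x0:x1]; c=[x0+i+(r[i]-148)/(r[i]-r[i+1]) for i in range(len(r)-1) if (r[i]-148)*(r[i+1]-148)<0]
        print(nm,y,np.round(c,1))
E
```

```text
164 [192 194 193 192 191 184 158 124 102] [139 154 149 141 134 136 137 141 141]
165 [194 193 194 194 185 154 113 102 104] [119 125 140 147 140 138 141 140 141]
166 [192 193 194 192 164 109  98 101 103] [120 122 120 134 148 144 138 136 140]
167 [193 194 194 190 155  93  98 100 103] [121 121 123 124 144 155 132 122 127]
168 [194 193 193 186 154 102  99 100 104] [122 120 122 123 132 161 167 148 128]
294 from157 [ 71  73  72  72  96 125 113 113 113 113 112 112 112 111 113 114 117 121
 114 109 109 110 109]
298 from157 [ 78  79  75  76 102 132 115 116 116 116 115 115 115 116 115 115 114 119
 126 112 112 111 110]
302 from157 [189 190 191 191 184 151 114 115 115 115 115 115 114 116 114 116 114 121
 127 111 112 110 111]
small 196 []
small 199 []
small 202 [184.  199.6 200.7 201.1]
small 205 [180.1 201.7 205.2 209.1 210.5]
small 208 [177.9 202.8 203.3 204.8 209.9 210.1]
small 211 [176.9 204.5 208.9 209.1]
small 214 [176.6 205.5 207.9 208. ]
small 217 [174.9 177.5 207.1]
small 220 [172.7 180.  207.2]
small 223 [181.5 182.3 184.7 207.3]
mid 196 []
mid 199 [248.9 250.8]
mid 202 [240.3 260.2]
mid 205 [236.6 262.9]
mid 208 [234.4 264.1]
mid 211 [233.2 266.3 267.5]
mid 214 [232.3 264.6 265.2 266.8]
mid 217 [232.3 266.8]
mid 220 [233.3 267.5]
mid 223 [235.1 268.6]
mid 226 [236.9 241.6 242.3 267.3]
mid 229 [243.1 266.3]
```

```bash
cat > m2.py <<'E'
from pose import *
np.set_printoptions(precision=4,suppress=True)
lr=np.array([(283,167),(283.2,166),(284,165),(285.3,164),(313.3,167.5),(298.2,161.2),(302,161),(294,161.5),(298.5,175.5),(302,175.4),(294,174.9)])
lh=np.array([(326.4,170.9),(316.4,169.6),(336.4,172.2)])
mr=np.array([(236.6,205),(234.4,208),(233.2,211),(232.3,214),(232.3,217),(233.3,220),(235.1,223),(240.3,202),(249.9,199),(260.2,202),(262.9,205),(264.3,208),(262.3,219.3),(255.7,225.1),(247.3,228.8)])
sr=np.array([(184,202),(180.1,205),(177.9,208),(176.9,211),(176.6,214),(177.5,217),(180,220),(199.6,202),(201.9,205),(203,208),(203,212),(198.4,219.3),(187.4,224.3)])
mh=np.array([(234,242.4),(239.8,231.2),(229,253.4)]); sh=np.array([(177.9,239),(182.5,228.7),(174.5,249.2)])
b=.0015;T=np.radians(30)
x,f,_=fit(lr,lh[0],lh[2]-lh[1],.058-b,.06,.105,0,.06,-2.3,(.6,-.1,.06)); print("large",x,np.degrees(x[3]),f.round(1))
print("centre",onz("scene",[(298.15,168.3)],.06)[0], "handle pts",onz("scene",lh,.062))
for nm,rr,hh,rad,H,g,zs in(("mid",mr,mh,.049,.068,.094,(None,.100,.105,.110)),("small",sr,sh,.040,.076,.089,(None,.102,.107,.112))):
  for z in zs:
    x,f,_=fit(rr,hh[0],hh[2]-hh[1],rad-b,H,g,T,z,1.8,(.5,.13,.1)); M=frame(x[3],T)
    print(nm,z,x,np.degrees(x[3]),"base",x[:3]-M[:,2]*H,"grip",x[:3]+M@[g,0,.002],"cost",(f**2).sum());print(f.round(1))
E
python3 m2.py
```

```text
large [ 0.5757 -0.2724  0.0601 -2.7379] -156.87286586229155 [-0.6  0.1  0.2  0.3  0.2  3.5  8.4  1.5  5.3  5.   3.8  1.4  0.5  0.2
  0.5]
centre [ 0.5741 -0.2703  0.06  ] handle pts [[ 0.4805 -0.3139  0.062 ]
 [ 0.5143 -0.3     0.062 ]
 [ 0.4471 -0.3276  0.062 ]]
mid None [0.4761 0.1238 0.0961 1.7856] 102.30682303507952 base [0.4833 0.0905 0.0372] grip [0.4585 0.2043 0.0508] cost 14.598269957324137
[ 0.5  0.2 -0.7 -0.2 -0.5 -1.3 -1.6  0.4 -0.1 -0.2 -0.3 -0.3 -0.7 -2.1
  1.2  0.3 -1.5  0. ]
mid 0.1 [0.4721 0.128  0.1    1.784 ] 102.21785185328177 base [0.4793 0.0948 0.0411] grip [0.4547 0.2086 0.0547] cost 16.622699850702574
[ 0.3 -0.  -0.8 -0.4 -0.6 -1.4 -1.7  0.1 -0.5 -0.7 -0.8 -0.8 -1.1 -2.3
  1.1 -0.  -1.  -0.  -0.1]
mid 0.105 [0.467  0.1335 0.105  1.7821] 102.1042011016584 base [0.4741 0.1003 0.0461] grip [0.4497 0.2141 0.0597] cost 25.20881459993945
[-0.1 -0.3 -1.  -0.5 -0.7 -1.5 -1.7 -0.3 -1.2 -1.4 -1.5 -1.5 -1.6 -2.6
  0.9 -0.5 -0.2 -0.1 -0.2]
mid 0.11 [0.4619 0.139  0.1099 1.7801] 101.99156181068192 base [0.469  0.1057 0.051 ] grip [0.4448 0.2196 0.0647] cost 40.5663942649177
[... 307 characters left out ...]
0.3
  0.9 -0.6]
small 0.102 [0.6041 0.2268 0.102  1.937 ] 110.9816032690987 base [0.6177 0.1913 0.0362] grip [0.5762 0.2997 0.0592] cost 14.654399042869144
[-0.4  0.4  0.8  0.4  0.3 -0.6 -1.9 -0.4 -0.7 -0.2  0.6  0.5  2.6  0.1
  1.1 -0.7 -0. ]
small 0.107 [0.5981 0.2314 0.107  1.9363] 110.93904469816064 base [0.6116 0.1959 0.0412] grip [0.5702 0.3043 0.0642] cost 18.489932679066328
[-0.9 -0.   0.5  0.1  0.2 -0.7 -1.9 -1.1 -1.3 -0.7  0.2  0.3  2.6 -0.2
  1.8 -0.7 -0.1]
small 0.112 [0.592  0.2361 0.112  1.9356] 110.90001407803031 base [0.6056 0.2006 0.0461] grip [0.5642 0.309  0.0692] cost 26.92636984820275
[-1.4 -0.4  0.2 -0.1  0.  -0.7 -1.8 -1.7 -1.8 -1.2 -0.2  0.2  2.6 -0.5
  2.4 -0.7 -0.2]
```

```bash
cat > rel.py <<'E'
from h import *
np.set_printoptions(precision=4,suppress=True)
def tool(yaw,tilt=0):  # tool x along handle outward (yaw deg), z = -pan z
    M=R.from_euler('z',yaw,degrees=True)*R.from_euler('y',tilt,degrees=True)*R.from_euler('x',180,degrees=True)
    return M
def rel(p0,R0,p1,R1):
    "shift first in old axes, then turn"
    d=R0.inv().apply(np.array(p1)-p0); w=(R0.inv()*R1).as_rotvec(degrees=True)
    n=max(np.linalg.norm(d)/.05,np.linalg.norm(w)/8.59)
    print("shift mm",d*1e3,"turn deg",w,"min rows %.1f"%n); return p1,R1
def now():
    s=manip.get_state(); Rr=R.from_rotvec(s['tcp_rot']); print("now",round(s['clock'],2),s['eef_pos'],Rr.as_matrix()[:,[0,2]].T.round(3).tolist(),"F",s['contact_force'].round(1),"gap",round(s['finger_gap'],4),s['gripper_force'])
    return s['eef_pos'],Rr
E
python3 - <<'E'
from rel import *
print("bottle,tub,dredger",onz("scene",[(245,173),(187,303),(320,165)],0))
p=now()
p=rel(*p,[.45,-.25,.27],p[1])
p=rel(*p,[.44,.1,.27],p[1])
M=tool(102,30); g=np.array([.4515,.212,.058]); pre=g-M.apply([0,0,.1]); print(pre)
p=rel(*p,pre+[0,0,.08],p[1])
p=rel(*p,p[0],M)
E
```

```text
bottle,tub,dredger [[ 0.7802 -0.2077  0.    ]
 [ 0.4285  0.4055  0.    ]
 [ 0.5908 -0.4589  0.    ]]
now 0.35 [ 0.203  -0.6174  0.2501] [[0.95, 0.312, -0.0], [-0.0, 0.0, -1.0]] F [-0.6 -0.9  0.5] gap 0.0855 0.0
shift mm [ 349.376  -271.8309  -19.857 ] turn deg [0. 0. 0.] min rows 8.9
shift mm [  99.8386 -335.6073    0.133 ] turn deg [0. 0. 0.] min rows 7.0
[0.4411 0.2609 0.1446]
shift mm [  51.3189 -152.4904   45.4575] turn deg [0. 0. 0.] min rows 3.3
shift mm [0. 0. 0.] turn deg [-21.921  -24.4223 -81.7227] min rows 10.3
```

Emit:
drive_tool(
  rows=[
    [0.029, -0.0227, -0.0017, 0, 0, 0],
    [0.029, -0.0227, -0.0017, 0, 0, 0],
    [0.029, -0.0227, -0.0017, 0, 0, 0],
    [0.029, -0.0227, -0.0017, 0, 0, 0],
    [0.029, -0.0227, -0.0017, 0, 0, 0],
    [0.029, -0.0227, -0.0017, 0, 0, 0],
    [0.029, -0.0227, -0.0017, 0, 0, 0],
    [0.029, -0.0227, -0.0017, 0, 0, 0],
    [0.029, -0.0227, -0.0017, 0, 0, 0],
    [0.029, -0.0227, -0.0017, 0, 0, 0],
    [0.029, -0.0227, -0.0017, 0, 0, 0],
    [0.029, -0.0227, -0.0017, 0, 0, 0],
  ],
  gripper=0.085,
)

```text
clock: 1.55
eef_pos: [0.4492, -0.2487, 0.271]
tcp_rot: [3.102, 0.497, 0.001]
contact_force: [0.7, -0.2, 0.9]
finger_gap: 0.0852
gripper_force: 0.0
```

Emit:
drive_tool(
  rows=[
    [0.0126, -0.0407, 0.003, 0, 0, 0],
    [0.0126, -0.0407, 0.003, 0, 0, 0],
    [0.0126, -0.0407, 0.003, 0, 0, 0],
    [0.0126, -0.0407, 0.003, 0, 0, 0],
    [0.0126, -0.0407, 0.003, 0, 0, 0],
    [0.0126, -0.0407, 0.003, 0, 0, 0],
    [0.0126, -0.0407, 0.003, 0, 0, 0],
    [0.0126, -0.0407, 0.003, 0, 0, 0],
    [0.0126, -0.0407, 0.003, 0, 0, 0],
    [0.0126, -0.0407, 0.003, 0, 0, 0],
    [0.0126, -0.0407, 0.003, 0, 0, 0],
    [0.0126, -0.0407, 0.003, 0, 0, 0],
  ],
)

```text
clock: 2.75
eef_pos: [0.4395, 0.2628, 0.2348]
tcp_rot: [3.102, 0.496, 0.001]
contact_force: [1.3, 0.5, -0.3]
finger_gap: 0.0849
gripper_force: 0.0
```

Emit:
drive_tool(
  rows=[
    [0, 0, 0, -2, -2.2, -7.4],
    [0, 0, 0, -2, -2.2, -7.4],
    [0, 0, 0, -2, -2.2, -7.4],
    [0, 0, 0, -2, -2.2, -7.4],
    [0, 0, 0, -2, -2.2, -7.4],
    [0, 0, 0, -2, -2.2, -7.4],
    [0, 0, 0, -2, -2.2, -7.4],
    [0, 0, 0, -2, -2.2, -7.4],
    [0, 0, 0, -2, -2.2, -7.4],
    [0, 0, 0, -2, -2.2, -7.4],
    [0, 0, 0, -2, -2.2, -7.4],
    [0, 0, 0, 0, 0, 0],
  ],
)

```text
clock: 3.95
eef_pos: [0.4385, 0.2621, 0.2342]
tcp_rot: [1.701, 2.095, -0.451]
contact_force: [-0.7, 0.5, 0.4]
finger_gap: 0.0851
gripper_force: 0.0
```

```bash
cat > n.py <<'E'
from rel import *
import sys
a=list(map(float,sys.argv[1:]))  # gx gy gz yaw tilt back
p=now(); M=tool(a[3],a[4]); rel(*p,np.array(a[:3])-M.apply([0,0,a[5]]),M)
p=(p[0],M); print("if turned first:"); rel(p[0],M,np.array(a[:3])-M.apply([0,0,a[5]]),M)
print(manip.get_state()['joints'])
E
python3 n.py .4515 .212 .058 102 30 .05
```

```text
now 3.95 [0.4385 0.2621 0.2342] [[-0.177, 0.848, -0.499], [0.106, -0.488, -0.867]] F [-0.7  0.5  0.4] gap 0.0851 0.0
shift mm [ 43.0965   1.9183 128.4927] turn deg [ 0.1147 -0.0721 -0.1732] min rows 2.7
if turned first:
shift mm [ 43.2519   2.3061 128.4341] turn deg [0. 0. 0.] min rows 2.7
[-0.2912  0.522  -0.7221  1.8046  0.6996  1.4206 -1.0868]
```

Emit:
drive_tool(
  rows=[
    [0.011, 0.0005, 0.032, 0, 0, 0],
    [0.011, 0.0005, 0.032, 0, 0, 0],
    [0.011, 0.0005, 0.032, 0, 0, 0],
    [0.01, 0.0005, 0.032, 0, 0, 0],
    [0, 0, 0, 0, 0, 0],
  ],
)

```text
clock: 4.45
eef_pos: [0.4466, 0.2324, 0.0991]
tcp_rot: [1.708, 2.088, -0.461]
contact_force: [-0.6, -1.3, -0.9]
finger_gap: 0.0852
gripper_force: 0.0
```

```bash
python3 n.py .4515 .212 .058 102 30 0; cat > shot.py <<'E'
from h import *
import sys
n,x0,y0,x1,y1=sys.argv[1],*map(int,sys.argv[2:6]); s=int(sys.argv[6])
im=np.mean([manip.read_camera("scene").astype(float) for _ in range(2)],0); np.save(n+".npy",im)
a=cv2.resize(im[y0:y1,x0:x1].astype(np.uint8),None,fx=s,fy=s,interpolation=cv2.INTER_CUBIC)
for i in range((-x0)%10,x1-x0,10): a[:6,i*s+s//2]=(255,90,0); cv2.putText(a,str(x0+i),(i*s+s//2+2,9),0,.33,(255,0,0))
for i in range((-y0)%10,y1-y0,10): a[i*s+s//2,:6]=(255,90,0); cv2.putText(a,str(y0+i),(7,i*s+s//2+3),0,.33,(255,0,0))
cv2.imwrite(f"pics/{n}.png",a[:,:,::-1])
E
python3 shot.py a1 190 170 300 270 6
```

```text
now 4.45 [0.4466 0.2324 0.0991] [[-0.172, 0.848, -0.502], [0.099, -0.492, -0.865]] F [-0.6 -1.3 -0.9] gap 0.0852 0.0
shift mm [ 2.5152  0.7869 46.0956] turn deg [-0.3236  0.1415 -0.482 ] min rows 0.9
if turned first:
shift mm [ 2.3957  0.5472 46.1054] turn deg [0. 0. 0.] min rows 0.9
[-0.312   0.6968 -0.631   1.9052  0.8474  1.2222 -1.235 ]
```

View pics/a1.png

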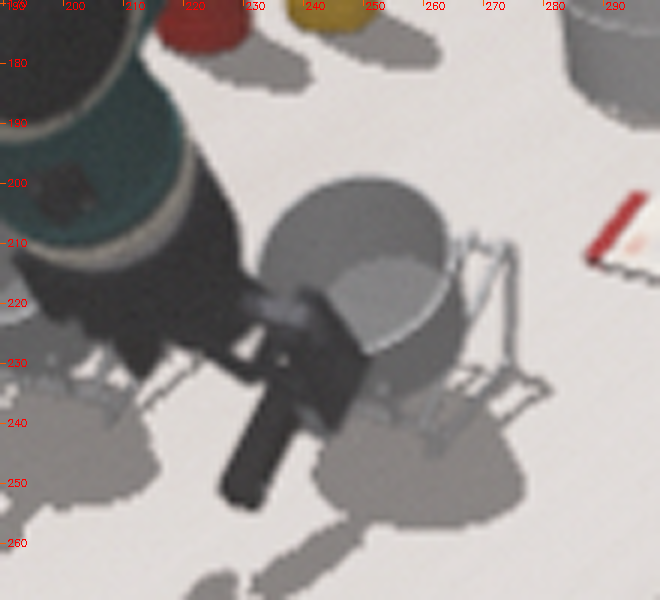

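The picture shows the open fingers straddling the middle handle around (235,232), with its outer end at (229,252). The pan hasn't moved. Next I'll go down and close.

Emit:
drive_tool(
  rows=[
    [0.001, 0.0005, 0.015, -0.3, 0.1, -0.5],
    [0.001, 0, 0.015, 0, 0, 0],
    [0, 0, 0.01, 0, 0, 0],
    [0, 0, 0.005, 0, 0, 0],
    [0, 0, 0, 0, 0, 0],
  ],
)

```text
clock: 5.05
eef_pos: [0.4525, 0.2148, 0.0617]
tcp_rot: [1.694, 2.1, -0.448]
contact_force: [0.2, 0.2, -0.2]
finger_gap: 0.0849
gripper_force: 0.0
```

Emit:
drive_tool(
  rows=[
    [0, 0, 0, 0, 0, 0],
    [0, 0, 0, 0, 0, 0],
    [0, 0, 0, 0, 0, 0],
    [0, 0, 0, 0, 0, 0],
    [0, 0, 0, 0, 0, 0],
    [0, 0, 0, 0, 0, 0],
    [0, 0, 0, 0, 0, 0],
    [0, 0, 0, 0, 0, 0],
  ],
  gripper=0.01,
  newtons=50,
)

```text
clock: 5.85
eef_pos: [0.4525, 0.2158, 0.0624]
tcp_rot: [1.694, 2.101, -0.445]
contact_force: [-1.8, 1.0, 1.1]
finger_gap: 0.017
gripper_force: 54.3
```

```bash
python3 n.py .4515 .212 .058 102 30 0
```

```text
now 5.85 [0.4525 0.2158 0.0624] [[-0.183, 0.848, -0.497], [0.11, -0.485, -0.867]] F [-1.8  1.   1.1] gap 0.017 54.25390005111694
shift mm [-0.8717 -1.8472  5.5503] turn deg [ 0.4094 -0.1692  0.1321] min rows 0.1
if turned first:
shift mm [-0.8595 -1.8055  5.5659] turn deg [0. 0. 0.] min rows 0.1
[-0.3038  0.7417 -0.5996  1.9368  0.9139  1.1523 -1.2655]
```

Emit:
drive_tool(
  rows=[
    [0, 0, 0, 0, 0, 0],
    [0, 0, -0.005, 0, 0, 0],
    [0, 0, -0.01, 0, 0, 0],
    [0, 0, -0.015, 0, 0, 0],
    [0, 0, -0.02, 0, 0, 0],
    [0, 0, -0.025, 0, 0, 0],
    [0, 0, -0.025, 0, 0, 0],
    [0, 0, -0.025, 0, 0, 0],
    [0, 0, -0.025, 0, 0, 0],
    [0, 0, -0.015, 0, 0, 0],
    [0, 0, 0, 0, 0, 0],
  ],
  newtons=90,
)

```text
clock: 6.95
eef_pos: [0.4344, 0.2979, 0.2075]
tcp_rot: [1.693, 2.102, -0.439]
contact_force: [-0.1, 0.6, -2.4]
finger_gap: 0.0159
gripper_force: 91.0
```

```bash
python3 - <<'E'
from rel import *
p=now(); M=tool(158,0); q=rel(*p,p[0],M); rel(*q,[.47,-.02,.26],M); rel([.47,-.02,.26],M,[.488,-.236,.2],M)
E
```

```text
now 6.95 [0.4344 0.2979 0.2075] [[-0.183, 0.849, -0.495], [0.113, -0.482, -0.869]] F [-0.1  0.6 -2.4] gap 0.0159 90.98557949066162
shift mm [0. 0. 0.] turn deg [-13.9616  27.5217 -54.4146] min rows 7.3
shift mm [-152.1149 -281.3943  -52.534 ] turn deg [0. 0. 0.] min rows 6.5
shift mm [ -97.6043 -193.5288   60.    ] turn deg [0. 0. 0.] min rows 4.5
```

Emit:
drive_tool(
  rows=[
    [0, 0, -0.01, -1.4, 2.75, -5.44],
    [0, 0, -0.01, -1.4, 2.75, -5.44],
    [0, 0, -0.01, -1.4, 2.75, -5.44],
    [0, 0, -0.01, -1.4, 2.75, -5.44],
    [0, 0, -0.01, -1.4, 2.75, -5.44],
    [0, 0, 0, -1.4, 2.75, -5.44],
    [0, 0, 0, -1.4, 2.75, -5.44],
    [0, 0, 0, -1.4, 2.75, -5.44],
    [0, 0, 0, -1.4, 2.75, -5.44],
    [0, 0, 0, -1.4, 2.75, -5.44],
    [0, 0, 0, 0, 0, 0],
  ],
)

```text
clock: 8.05
eef_pos: [0.4292, 0.3123, 0.2493]
tcp_rot: [-0.608, -3.079, 0.009]
contact_force: [0.4, 0.3, -2.6]
finger_gap: 0.0159
gripper_force: 90.8
```

```bash
python3 - <<'E'
from rel import *
p=now(); M=tool(158,0); q=rel(*p,p[0],M); rel(*q,[.47,-.02,.24],M); rel([.47,-.02,.24],M,[.488,-.236,.18],M)
E
```

```text
now 8.05 [0.4292 0.3123 0.2493] [[-0.925, 0.38, 0.002], [-0.005, -0.005, -1.0]] F [ 0.4  0.3 -2.6] gap 0.0159 90.80321431159973
shift mm [0. 0. 0.] turn deg [-0.3798 -0.1367 -0.3419] min rows 0.1
shift mm [-162.3258 -292.8016    9.2834] turn deg [0. 0. 0.] min rows 6.7
shift mm [ -97.6043 -193.5288   60.    ] turn deg [0. 0. 0.] min rows 4.5
```

Emit:
drive_tool(
  rows=[
    [-0.0135, -0.0244, 0.001, -0.4, -0.1, -0.3],
    [-0.0135, -0.0244, 0.001, 0, 0, 0],
    [-0.0135, -0.0244, 0.001, 0, 0, 0],
    [-0.0135, -0.0244, 0.001, 0, 0, 0],
    [-0.0135, -0.0244, 0.001, 0, 0, 0],
    [-0.0135, -0.0244, 0.001, 0, 0, 0],
    [-0.0135, -0.0244, 0.001, 0, 0, 0],
    [-0.0135, -0.0244, 0.001, 0, 0, 0],
    [-0.0135, -0.0244, 0.001, 0, 0, 0],
    [-0.0135, -0.0244, 0.001, 0, 0, 0],
    [-0.0135, -0.0244, 0, 0, 0, 0],
    [-0.0135, -0.0244, 0, 0, 0, 0],
  ],
)

```text
clock: 9.25
eef_pos: [0.4688, -0.0183, 0.2397]
tcp_rot: [0.598, 3.084, 0.001]
contact_force: [0.8, -0.6, -1.3]
finger_gap: 0.0156
gripper_force: 90.8
```

Emit:
drive_tool(
  rows=[
    [-0.0122, -0.0242, 0.006, 0, 0, 0],
    [-0.0122, -0.0242, 0.006, 0, 0, 0],
    [-0.0122, -0.0242, 0.006, 0, 0, 0],
    [-0.0122, -0.0242, 0.006, 0, 0, 0],
    [-0.0122, -0.0242, 0.008, 0, 0, 0],
    [-0.0122, -0.0242, 0.008, 0, 0, 0],
    [-0.0122, -0.0242, 0.01, 0, 0, 0],
    [-0.0122, -0.0242, 0.01, 0, 0, 0],
    [0, 0, 0, 0, 0, 0],
    [0, 0, 0, 0, 0, 0],
  ],
)

```text
clock: 10.25
eef_pos: [0.4877, -0.2327, 0.179]
tcp_rot: [-0.598, -3.084, -0.004]
contact_force: [-0.1, 0.6, -2.3]
finger_gap: 0.016
gripper_force: 90.8
```

```bash
python3 n.py .488 -.236 .18 158 0 0; python3 shot.py a2 255 110 355 200 6
```

```text
now 10.25 [ 0.4877 -0.2327  0.179 ] [[-0.928, 0.374, 0.001], [0.0, 0.003, -1.0]] F [-0.1  0.6 -2.3] gap 0.016 90.83710312843323
shift mm [-1.5263 -2.95   -1.0403] turn deg [ 0.1457 -0.0563  0.0569] min rows 0.1
if turned first:
shift mm [-1.5303 -2.9511 -1.0313] turn deg [0. 0. 0.] min rows 0.1
[ 1.1976  0.6621 -1.0971  1.885   0.6864  1.0345  0.9941]
```

View pics/a2.png

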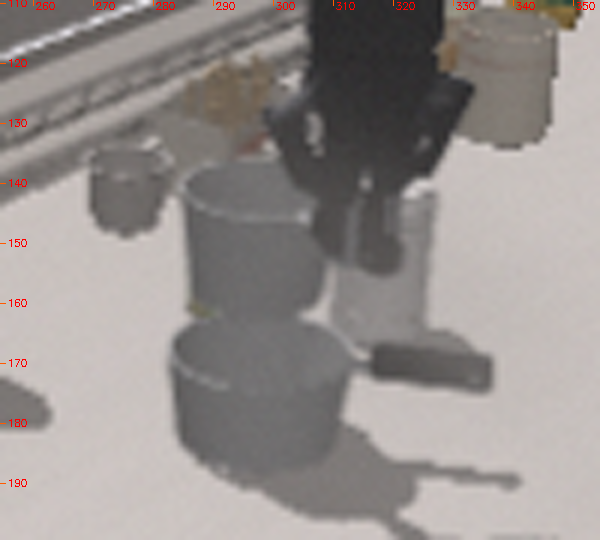

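The middle pan hangs above the large one. Its rim's left edge is at (285,140), its bottom edge at about (297,162), and the large rim runs from 283 to 313 at row 167. Next I'll work out its offset in the grip from these edges.

```bash
python3 - <<'E'
from rel import *
g=np.load("a2.npy").mean(2)
def cr(v,o,th):return [round(o+i+(v[i]-th)/(v[i]-v[i+1]),1) for i in range(len(v)-1) if (v[i]-th)*(v[i+1]-th)<0]
for y in range(138,164,3): print(y,cr(g[y,280:316],280,155), g[y,303:313].astype(int))
for x in(290,294,298): print(x,g[132:180,x].astype(int))
p,Rr=now(); hd=Rr.as_matrix()[:,0]
th=np.linspace(0,2*np.pi,721)
def ell(c,r,z): return proj("scene",np.c_[c[0]+r*np.cos(th),c[1]+r*np.sin(th),0*th+z])
def ext(e): return "L %.1f R %.1f T %.1f B %.1f"%(e[:,0].min(),e[:,0].max(),e[:,1].min(),e[:,1].max())
for e in(-.006,0,.006):
  for dz in(0,.006):
    c=p-hd*(.094+e); print(e,dz,"rim",ext(ell(c,.049,p[2]-.002-dz)),"base",ext(ell(c,.040,p[2]-.07-dz)))
print("large",ext(ell([.575,-.2715],.058,.06)),"base",ext(ell([.575,-.2715],.05,0)))
E
```

```text
138 [] [73 70 73 72 71 72 68 72 69 70]
141 [] [108  95  87  80  76  75  75  73  74  74]
144 [np.float64(281.9), np.float64(284.6)] [113 115 120 119 102  85  78  78  79  82]
147 [np.float64(280.9), np.float64(285.1)] [108 111 119 114  78  76  77  79  81  89]
150 [np.float64(285.2)] [108 107 106 106 100  84  80  82  80  92]
153 [np.float64(285.6)] [108 107 107 105 100 101 112 113 102 102]
156 [np.float64(285.7), np.float64(309.9), np.float64(310.1)] [106 108 105 102 101 106 143 156 134 132]
159 [np.float64(285.8), np.float64(308.5), np.float64(310.0)] [105 106 103 102 102 141 171 155 133 132]
162 [np.float64(286.1), np.float64(305.0), np.float64(309.6)] [108 123 156 177 188 188 173 141 133 134]
290 [119 120 119 121 127 135 109 109 108 106 105 106 115 124 103 104 105 103
 104 103 104 102 103 104 104 103 104 101 101 109 112 107 109 108 108 111
 108 108 109 108 113 122 125 107 107 105 105 105]
294 [102 102 101 103 115 112 113 112 111 111 109 112 109 116 119 109 108 107
 106 107 109 110 106 108 107 107 107 106 108 106 107 108 113 113 112 112
 113 114 112 112 113 113 111 110 111 109 108 109
[... 200 characters left out ...]
]
now 10.35 [ 0.4883 -0.2315  0.1799] [[-0.929, 0.371, -0.001], [0.002, 0.002, -1.0]] F [ 0.5  0.3 -1.3] gap 0.0161 90.82490086555481
-0.006 0 rim L 285.8 R 313.7 T 134.0 B 144.3 base L 287.6 R 309.9 T 152.3 B 161.3
-0.006 0.006 rim L 285.7 R 313.6 T 135.6 B 145.9 base L 287.6 R 309.8 T 153.8 B 162.9
0 0 rim L 284.8 R 312.7 T 133.5 B 143.7 base L 286.8 R 309.0 T 151.7 B 160.7
0 0.006 rim L 284.8 R 312.6 T 135.1 B 145.3 base L 286.7 R 308.9 T 153.2 B 162.2
0.006 0 rim L 283.9 R 311.7 T 133.0 B 143.1 base L 285.9 R 308.0 T 151.1 B 160.1
0.006 0.006 rim L 283.9 R 311.6 T 134.6 B 144.7 base L 285.8 R 307.9 T 152.6 B 161.6
large L 282.4 R 314.0 T 161.5 B 175.2 base L 284.0 R 310.8 T 176.5 B 188.9
```

Emit:
drive_tool(
  rows=[
    [0, -0.0045, 0, 0, 0, 0],
    [0, 0, 0.01, 0, 0, 0],
    [0, 0, 0.01, 0, 0, 0],
    [0, 0, 0.01, 0, 0, 0],
    [0, 0, 0.01, 0, 0, 0],
    [0, 0, 0.01, 0, 0, 0],
    [0, 0, 0.01, 0, 0, 0],
    [0, 0, 0.005, 0, 0, 0],
    [0, 0, 0, 0, 0, 0],
  ],
)

```text
clock: 11.25
eef_pos: [0.4866, -0.2366, 0.114]
tcp_rot: [0.594, 3.084, 0.005]
contact_force: [0.5, 0.5, -0.8]
finger_gap: 0.0158
gripper_force: 90.8
```

```bash
python3 n.py .486 -.2355 .1 158 0 0; python3 shot.py a3 255 110 355 200 6;python3 -c "
import numpy as np
g=np.load('a3.npy').mean(2).astype(int)
for x in(290,294,298,302): print(x,g[145:195,x])
for y in range(150,170,3): print(y,g[y,279:316])"
```

```text
now 11.25 [ 0.4866 -0.2366  0.114 ] [[-0.928, 0.371, 0.0], [0.001, 0.003, -1.0]] F [ 0.5  0.5 -0.8] gap 0.0158 90.83727836608887
shift mm [ 0.958   0.7406 13.9704] turn deg [ 0.1963 -0.0074  0.2002] min rows 0.3
if turned first:
shift mm [ 0.9625  0.7851 13.9677] turn deg [0. 0. 0.] min rows 0.3
[ 1.1429  0.7395 -1.0089  1.9247  0.7834  0.9343  0.9338]
290 [183 182 164 125 106  92  92 101 121 107 108 107 105 106 106 113 123 111
 105 104 105 104 105 105 106 105 106 109 121 124 107 109 109 109 107 106
 109 108 106 105 106 111 122 141 183 197 197 198 199 198]
294 [181 165 143 147 106  91  86 107 115 113 111 112 111 111 111 112 117 120
 117 109 108 106 109 110 109 109 109 108 108 108 111 111 111 111 110 111
 109 110 111 108 109 111 110 115 121 143 182 198 195 198]
298 [144 149 111 102  94  85  97 118 110 115 117 117 116 113 113 114 114 118
 123 109 108 108 108 109 111 108 110 110 110 113 115 112 113 111 111 113
 114 111 113 112 113 113 111 112 115 123 144 181 197 194]
302 [128 110  91  81  75  73  74  74  72  72  86 101 106 115 114 115 114 120
 127 107 108 108 108 109 111 110 108 110 109
[... 478 characters left out ...]
15 117 115 115 117 101  74  71  73  73  77  76  79  78  79  82  82  89
  91]
159 [196 197 195 195 196 188 162 131 126 111 103 106 110 108 112 111 113 112
 113 113 115 118 116 114 112 101  90  80  76  74  75  78  78  81  80  82
  87]
162 [196 196 197 196 197 196 170 106 100  98 103 111 125 129 127 120 117 121
 122 118 121 118 119 120 120 132 159 138  77  71  72  75  77  85 104 101
  81]
165 [196 197 196 196 187 156 113  98  99 102 103 105 105 106 108 108 110 108
 112 108 108 108 108 108 108 106 104  93  73  71  72  75  76  91 105  94
  81]
168 [198 198 194 189 156 102  97 100 100 101 103 105 107 106 106 110 109 107
 111 109 110 109 112 109 108 105 106 107 102  85  75  73  78  94 100  84
  76]
```

Emit:
drive_tool(
  rows=[
    [0.0005, 0.0005, 0.006, 0.2, 0, 0.2],
    [0, 0, 0.006, 0, 0, 0],
    [0, 0, 0.006, 0, 0, 0],
    [0, 0, 0.004, 0, 0, 0],
    [0, 0, 0, 0, 0, 0],
  ],
)

```text
clock: 11.85
eef_pos: [0.4863, -0.236, 0.0921]
tcp_rot: [-0.6, -3.084, 0.0]
contact_force: [-0.3, -0.8, -1.9]
finger_gap: 0.0159
gripper_force: 90.8
```

Emit:
drive_tool(
  rows=[
    [0, 0, 0.002, 0, 0, 0],
    [0, 0, 0.002, 0, 0, 0],
    [0, 0, 0, 0, 0, 0],
  ],
)

```text
clock: 12.15
eef_pos: [0.4866, -0.2362, 0.0887]
tcp_rot: [0.6, 3.083, -0.001]
contact_force: [-0.4, -0.2, -2.3]
finger_gap: 0.0163
gripper_force: 90.8
```

Emit:
drive_tool(
  rows=[
    [0, 0, 0.002, 0, 0, 0],
    [0, 0, 0.001, 0, 0, 0],
    [0, 0, 0, 0, 0, 0],
  ],
)

```text
clock: 12.45
eef_pos: [0.4867, -0.2362, 0.0857]
tcp_rot: [0.6, 3.083, -0.001]
contact_force: [-0.5, -1.0, -1.4]
finger_gap: 0.0158
gripper_force: 90.8
```

Emit:
drive_tool(
  rows=[
    [0, 0, 0.001, 0, 0, 0],
    [0, 0, 0.001, 0, 0, 0],
    [0, 0, 0, 0, 0, 0],
  ],
)

```text
clock: 12.75
eef_pos: [0.4867, -0.2362, 0.0837]
tcp_rot: [0.6, 3.083, -0.001]
contact_force: [-0.1, -0.6, -1.7]
finger_gap: 0.0161
gripper_force: 90.8
```

Emit:
drive_tool(
  rows=[
    [0, 0, 0.001, 0, 0, 0],
    [0, 0, 0.001, 0, 0, 0],
    [0, 0, 0, 0, 0, 0],
  ],
)

```text
clock: 13.05
eef_pos: [0.4867, -0.2362, 0.0821]
tcp_rot: [0.599, 3.083, -0.002]
contact_force: [-0.7, 0.6, 1.2]
finger_gap: 0.0158
gripper_force: 91.6
```

Emit:
drive_tool(
  rows=[
    [0, 0, 0.001, 0, 0, 0],
    [0, 0, 0, 0, 0, 0],
  ],
)

```text
clock: 13.25
eef_pos: [0.4864, -0.236, 0.0817]
tcp_rot: [0.599, 3.084, -0.003]
contact_force: [-5.4, 0.2, 9.3]
finger_gap: 0.0164
gripper_force: 92.6
```

```bash
python3 n.py .486 -.2355 .1 158 0 0; python3 shot.py a4 255 110 355 200 6
```

```text
now 13.25 [ 0.4864 -0.236   0.0817] [[-0.927, 0.375, -0.001], [-0.0, -0.002, -1.0]] F [-5.4  0.2  9.3] gap 0.0164 92.63313889503479
shift mm [  0.5826   0.2907 -18.2816] turn deg [-0.0935  0.0374 -0.0017] min rows 0.4
if turned first:
shift mm [  0.5945   0.3206 -18.2807] turn deg [0. 0. 0.] min rows 0.4
[ 1.1064  0.7769 -0.9596  1.9403  0.8373  0.8863  0.8876]
```

View pics/a4.png

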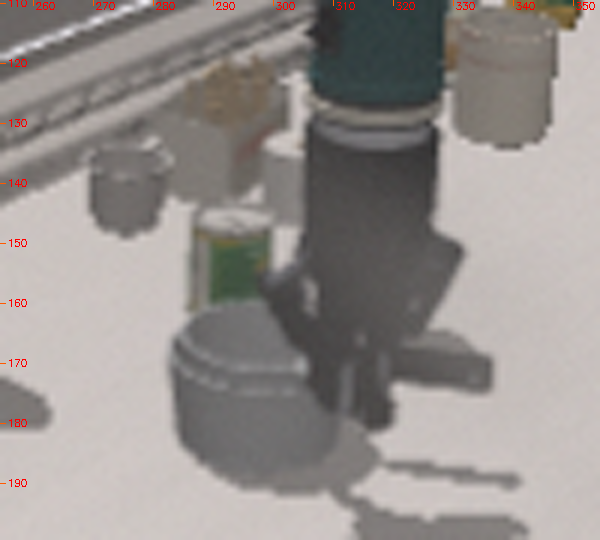

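The middle pan's rim is now nested just above the large rim (172 against 175 at x≈290), and the wrist force shows contact with the floor. I'll release and retreat upward.

Emit:
drive_tool(
  rows=[
    [0, 0, -0.0005, 0, 0, 0],
    [0, 0, 0, 0, 0, 0],
    [0, 0, 0, 0, 0, 0],
  ],
  newtons=20,
)

```text
clock: 13.65
eef_pos: [0.4865, -0.2361, 0.0818]
tcp_rot: [0.6, 3.083, -0.002]
contact_force: [-3.1, 0.9, 6.6]
finger_gap: 0.0159
gripper_force: 91.9
```

Emit:
drive_tool(
  rows=[
    [0, 0, 0, 0, 0, 0],
    [0, 0, 0, 0, 0, 0],
    [0, 0, 0, 0, 0, 0],
    [0, 0, 0, 0, 0, 0],
    [0, 0, 0, 0, 0, 0],
  ],
  gripper=0.04,
)

```text
clock: 14.15
eef_pos: [0.4868, -0.2362, 0.0813]
tcp_rot: [0.599, 3.083, -0.001]
contact_force: [-0.7, 0.4, -0.1]
finger_gap: 0.0398
gripper_force: 0.0
```

Emit:
drive_tool(
  rows=[
    [0, 0, -0.01, 0, 0, 0],
    [0, 0, -0.02, 0, 0, 0],
    [0, 0, -0.03, 0, 0, 0],
    [0, 0, -0.04, 0, 0, 0],
    [0, 0, -0.04, 0, 0, 0],
    [0, 0, -0.04, 0, 0, 0],
    [0, 0, 0, 0, 0, 0],
  ],
)

```text
clock: 14.85
eef_pos: [0.4894, -0.2359, 0.2672]
tcp_rot: [0.597, 3.074, -0.005]
contact_force: [0.2, 0.5, -0.1]
finger_gap: 0.0402
gripper_force: 0.0
```

```bash
python3 - <<'E'
from rel import *
M=tool(111,30); g=np.array([.574,.3015,.060]); pre=g-M.apply([0,0,.1]); print(pre)
p=now(); q=rel(*p,[.47,.1,.27],p[1]); q=rel(*q,pre+[0,0,.1],p[1]); q=rel(*q,q[0],M)
E
python3 shot.py a5 270 140 350 200 8
python3 - <<'E'
from h import *
g=np.load("a5.npy"); m=g.mean(2)
for x in range(282,316,4): print(x,m[155:192,x].astype(int))
E
```

```text
[0.5561 0.3482 0.1466]
now 14.85 [ 0.4894 -0.2359  0.2672] [[-0.927, 0.374, -0.011], [0.009, -0.005, -1.0]] F [ 0.2  0.5 -0.1] gap 0.0402 0.0
shift mm [143.7888 304.198   -4.7266] turn deg [0. 0. 0.] min rows 6.7
shift mm [ 13.3662 262.3834  22.9477] turn deg [0. 0. 0.] min rows 5.3
shift mm [0. 0. 0.] turn deg [ 12.4769 -27.6801  45.834 ] min rows 6.4
282 [192 193 192 193 192 193 194 194 193 195 193 192 188 187 178 175 176 179
 183 187 193 194 194 194 194 195 194 195 193 196 195 195 195 194 194 195
 193]
286 [146 148 148 145 149 135 127 163 156 116 112 124 129 108 100 100 120 128
  99 100 100 101  99 101  96  97  97  97  98 111 151 190 193 194 194 194
 196]
290 [ 85  83  80  80  78  97 121 109 110 109 107 106 108 109 121 123 107 111
 120 124 107 108 107 105 107 107 109 105 106 105 104 109 119 142 180 195
 196]
294 [ 73  72  72  71  84 111 112 113 113 115 112 112 112 112 114 119 121 108
 108 113 113 109 110 110 109 110 112 111 110 106 111 110 110 114 122 139
 179]
298 [ 92  83  80  78  89 115 114 115 115 116 116 116 116 115 115 121 126 109
 110 117 124 114 113 112 113 111 113 112 112 110 110 111 110 108 114 122
 152]
302 [190 189 191 191 189 168 130 112 116 116 114 112 114 113 114 123 133 109
 108 119 126 108 110 111 110 111 111 110 111 108 110 111 112 117 122 123
 120]
306 [189 188 188 191 190 190 176 139 116 118 120 120 117 119 114 105 101 102
  82  84 102 108 109 109 109 108 109 110 108 108 107 108 113 123 123 122
 122]
310 [158 158 157 153 156 144 141 143 147 145 141 139 135 125  86  75  74  73
  74  71  73  75  85 100 103 103 102 105 106 110 118 123 122 123 122 123
 124]
314 [138 134 136 136 137 138 140 146 144 135 139 135 130 168 181 166 138  87
  80  76  76  76  83  86  99 141 147 124 124 123 123 124 124 124 123 151
 182]
```

View pics/a5.png

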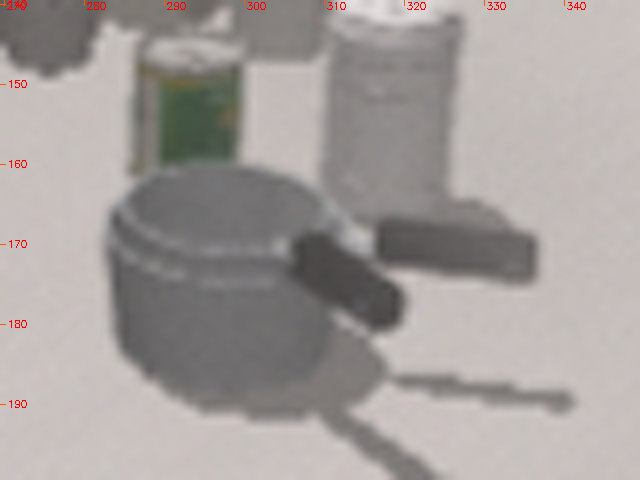

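The middle pan sits level: its rim front is at row 171, parallel to the large rim front at row 175. Its handle runs from (308,171) to (318,178) and the large pan hasn't moved. Now for the small pan.

Emit:
drive_tool(
  rows=[
    [0.012, 0.0254, -0.0004, 0, 0, 0],
    [0.012, 0.0254, -0.0004, 0, 0, 0],
    [0.012, 0.0254, -0.0004, 0, 0, 0],
    [0.012, 0.0254, -0.0004, 0, 0, 0],
    [0.012, 0.0254, -0.0004, 0, 0, 0],
    [0.012, 0.0254, -0.0004, 0, 0, 0],
    [0.012, 0.0254, -0.0004, 0, 0, 0],
    [0.012, 0.0254, -0.0004, 0, 0, 0],
    [0.012, 0.0254, -0.0004, 0, 0, 0],
    [0.012, 0.0254, -0.0004, 0, 0, 0],
    [0.012, 0.0254, -0.0004, 0, 0, 0],
    [0.012, 0.0254, -0.0004, 0, 0, 0],
  ],
  gripper=0.085,
)

```text
clock: 16.15
eef_pos: [0.4663, 0.1012, 0.2648]
tcp_rot: [-0.599, -3.083, 0.002]
contact_force: [0.5, -0.7, -0.2]
finger_gap: 0.0849
gripper_force: 0.0
```

Emit:
drive_tool(
  rows=[
    [0.001, 0.0219, 0.0019, 0, 0, 0],
    [0.001, 0.0219, 0.0019, 0, 0, 0],
    [0.001, 0.0219, 0.0019, 0, 0, 0],
    [0.001, 0.0219, 0.0019, 0, 0, 0],
    [0.001, 0.0219, 0.0019, 0, 0, 0],
    [0.001, 0.0219, 0.0019, 0, 0, 0],
    [0.001, 0.0219, 0.0019, 0, 0, 0],
    [0.001, 0.0219, 0.0019, 0, 0, 0],
    [0.001, 0.0219, 0.0019, 0, 0, 0],
    [0.001, 0.0219, 0.0019, 0, 0, 0],
    [0.001, 0.0219, 0.0019, 0, 0, 0],
    [0.001, 0.0219, 0.0019, 0, 0, 0],
  ],
)

```text
clock: 17.35
eef_pos: [0.5542, 0.349, 0.241]
tcp_rot: [-0.599, -3.083, 0.005]
contact_force: [-0.1, -0.4, 0.2]
finger_gap: 0.0849
gripper_force: 0.0
```

Emit:
drive_tool(
  rows=[
    [0, 0, 0, 1.56, -3.46, 5.73],
    [0, 0, 0, 1.56, -3.46, 5.73],
    [0, 0, 0, 1.56, -3.46, 5.73],
    [0, 0, 0, 1.56, -3.46, 5.73],
    [0, 0, 0, 1.56, -3.46, 5.73],
    [0, 0, 0, 1.56, -3.46, 5.73],
    [0, 0, 0, 1.56, -3.46, 5.73],
    [0, 0, 0, 1.56, -3.46, 5.73],
    [0, 0, 0, 0, 0, 0],
  ],
)

```text
clock: 18.25
eef_pos: [0.553, 0.35, 0.2404]
tcp_rot: [1.518, 2.221, -0.414]
contact_force: [0.7, 0.3, -0.4]
finger_gap: 0.0851
gripper_force: 0.0
```

```bash
python3 n.py .574 .3015 .06 111 30 .05
python3 - <<'E'
from rel import *
# yaw check of handles: point pairs on plane z
a=onz("scene",[(308.3,170.8),(317.6,178.3)],.074); d=a[1]-a[0]; print("mid",a.mean(0),np.linalg.norm(d),np.degrees(np.arctan2(d[1],d[0])))
a=onz("scene",[(316.4,169.6),(336.4,172.2)],.062); d=a[1]-a[0]; print("large",a.mean(0),np.linalg.norm(d),np.degrees(np.arctan2(d[1],d[0])))
c=[.4867-.096*-.927,-.2362-.096*.375]; print("mid centre",c)
th=np.linspace(0,2*np.pi,721)
for c in([.575,-.272],):
    for r,z in((.049,.072),(.058,.06)):
        e=proj("scene",np.c_[c[0]+r*np.cos(th),c[1]+r*np.sin(th),0*th+z]); print(e.min(0),e.max(0))
E
```

```text
now 18.25 [0.553  0.35   0.2404] [[-0.318, 0.808, -0.495], [0.17, -0.465, -0.869]] F [ 0.7  0.3 -0.4] gap 0.0851 0.0
shift mm [ 43.6534   3.5348 132.8281] turn deg [-0.4346 -0.3293  0.4292] min rows 2.8
if turned first:
shift mm [ 44.4375   2.1983 132.5968] turn deg [0. 0. 0.] min rows 2.8
[-0.4074  0.6963 -0.6381  1.476   0.801   1.5001 -0.8536]
mid [ 0.4905 -0.2371  0.074 ] 0.06360970422389536 152.80203059112154
large [ 0.4807 -0.3138  0.062 ] 0.07260213703383087 -157.69955705148473
mid centre [0.575692, -0.2722]
[284.997  159.5999] [311.8109 170.9981]
[282.4498 161.4961] [314.0672 175.1508]
```

Emit:
drive_tool(
  rows=[
    [0.011, 0.0006, 0.033, -0.4, -0.3, 0.4],
    [0.011, 0.0006, 0.033, 0, 0, 0],
    [0.011, 0.0006, 0.033, 0, 0, 0],
    [0.011, 0.0005, 0.033, 0, 0, 0],
    [0, 0, 0, 0, 0, 0],
  ],
)

```text
clock: 18.75
eef_pos: [0.5652, 0.3194, 0.1012]
tcp_rot: [1.521, 2.21, -0.417]
contact_force: [0.5, -0.7, -0.3]
finger_gap: 0.0852
gripper_force: 0.0
```

```bash
python3 n.py .574 .3015 .06 111 30 0
python3 - <<'E'
from h import *
p=manip.get_state()['eef_pos']; print("tcp px",proj("scene",[p]))
g=manip.read_camera("scene").max(2).astype(int)
for y in range(222,254,3): print(y,g[y,165:200])
E
```

```text
now 18.75 [0.5652 0.3194 0.1012] [[-0.311, 0.808, -0.501], [0.172, -0.471, -0.865]] F [ 0.5 -0.7 -0.3] gap 0.0852 0.0
shift mm [ 3.4333  2.1767 45.5865] turn deg [-0.4459  0.0774  0.0402] min rows 0.9
if turned first:
shift mm [ 3.373   1.8195 45.6067] turn deg [0. 0. 0.] min rows 0.9
[-0.3967  0.8369 -0.5731  1.5789  0.9075  1.3074 -0.9738]
tcp px [[173.20951152 231.13033523]]
222 [ 59  62  62  61  56  62  61  60  67 138 198 187  64  66  68  69  67  66
  61  65  70  73  68  64  64  64  63  93 149 158 121 102 102 101 103]
225 [ 63  58  63  61  63  63  62 120 210 221 145  64  66  67  77 105  74  62
  67  64  62  64  63  68  70  68  65  65  65  75  97 103 102 102 102]
228 [224 222 224 205 177 137  78  64  59  64  65  67  65  68  69 113 134 149
  60  64  63  66  64  62  68  70  66  67  74 100 107 101 104 105 103]
231 [222 222 224 223 224 222 224 223 223 205 188 183 106  66  65  63  66  66
  64  66  64  63  68  66  63  66  67  76  97 103 103 105 106 103 106]
234 [225 225 223 223 223 222 224 223 223 226 199  78  63  65  68  69  65  64
  67  89  89  89  69  67  66  64  84 134 126 124 124 1
[... 197 characters left out ...]
24 141  66  67  72  71  66  65  64  73 155
 226 224 225 224 224 221 185 142 138 139 139 140 140 137 139 140 139]
243 [223 224 225 224 224 225 224 140  70  64  71  70  62  63  63  73 167 223
 223 223 224 224 223 218 137 138 138 138 138 139 139 137 137 141 136]
246 [225 224 225 223 224 224  96  68  68  68  71  67  65  82  94 209 224 226
 226 223 222 223 222 177 136 138 139 139 140 138 137 139 137 138 137]
249 [225 224 225 226 225 225 203 119  68  61  66  64  65  86 211 225 225 225
 225 225 226 224 219 139 138 138 138 137 139 140 139 139 139 138 138]
252 [226 225 224 226 226 224 225 223 225 225 225 224 225 225 225 225 225 224
 224 225 222 224 225 225 223 191 139 136 138 138 140 139 135 142 140]
```

Emit:
drive_tool(
  rows=[
    [0.002, 0.001, 0.015, -0.4, 0, 0],
    [0.001, 0.001, 0.015, 0, 0, 0],
    [0, 0, 0.011, 0, 0, 0],
    [0, 0, 0.006, 0, 0, 0],
    [0, 0, 0, 0, 0, 0],
  ],
)

```text
clock: 19.3
eef_pos: [0.5764, 0.3041, 0.0636]
tcp_rot: [1.52, 2.206, -0.397]
contact_force: [-0.1, 0.1, -2.4]
finger_gap: 0.0851
gripper_force: 0.0
```

Emit:
drive_tool(
  rows=[
    [0, 0, 0, 0, 0, 0],
    [0, 0, 0, 0, 0, 0],
    [0, 0, 0, 0, 0, 0],
    [0, 0, 0, 0, 0, 0],
    [0, 0, 0, 0, 0, 0],
    [0, 0, 0, 0, 0, 0],
    [0, 0, 0, 0, 0, 0],
    [0, 0, 0, 0, 0, 0],
  ],
  gripper=0.01,
  newtons=50,
)

```text
clock: 20.1
eef_pos: [0.5761, 0.3053, 0.0645]
tcp_rot: [1.52, 2.206, -0.395]
contact_force: [-2.2, -0.6, 2.5]
finger_gap: 0.0171
gripper_force: 52.0
```

```bash
python3 n.py .574 .3015 .06 111 30 0
```

```text
now 20.1 [0.5761 0.3053 0.0645] [[-0.307, 0.811, -0.499], [0.186, -0.463, -0.867]] F [-2.2 -0.6  2.5] gap 0.0171 52.01085984706879
shift mm [-0.1757 -3.3988  5.2276] turn deg [ 0.4619 -0.0951 -0.2471] min rows 0.1
if turned first:
shift mm [-0.1525 -3.3572  5.2551] turn deg [0. 0. 0.] min rows 0.1
[-0.3845  0.8756 -0.5485  1.6005  0.9549  1.241  -1.0039]
```

Emit:
drive_tool(
  rows=[
    [0, 0, 0, 0, 0, 0],
    [0, 0, -0.005, 0, 0, 0],
    [0, 0, -0.01, 0, 0, 0],
    [0, 0, -0.015, 0, 0, 0],
    [0, 0, -0.02, 0, 0, 0],
    [0, 0, -0.025, 0, 0, 0],
    [0, 0, -0.025, 0, 0, 0],
    [0, 0, -0.025, 0, 0, 0],
    [0, 0, -0.025, 0, 0, 0],
    [0, 0, -0.015, 0, 0, 0],
    [0, 0, 0, 0, 0, 0],
  ],
  newtons=90,
)

```text
clock: 21.2
eef_pos: [0.545, 0.3844, 0.2104]
tcp_rot: [1.519, 2.208, -0.387]
contact_force: [-0.6, 1.4, -1.7]
finger_gap: 0.0162
gripper_force: 90.4
```

```bash
python3 - <<'E'
from rel import *
p=now(); M=tool(113,0); q=rel(*p,p[0],M); q=rel(*q,[.5,.06,.25],M);c=np.array([.5755,-.272]);h=np.array([np.cos(np.radians(113)),np.sin(np.radians(113))])
t=[*(c+.091*h),.21]; print(t); rel(*q,t,M)
E
```

```text
now 21.2 [0.545  0.3844 0.2104] [[-0.307, 0.812, -0.496], [0.19, -0.458, -0.868]] F [-0.6  1.4 -1.7] gap 0.0162 90.3995132446289
shift mm [0. 0. 0.] turn deg [ 0.2804 29.7313 -1.988 ] min rows 3.5
shift mm [-281.0139 -168.2045  -39.6331] turn deg [0. 0. 0.] min rows 6.6
[np.float64(0.5399434673074761), np.float64(-0.18823405833582796), 0.21]
shift mm [-244.1078  -60.2246   40.    ] turn deg [0. 0. 0.] min rows 5.1
```

Emit:
drive_tool(
  rows=[
    [0, 0, -0.006, 0.05, 4.95, -0.33],
    [0, 0, -0.006, 0.05, 4.95, -0.33],
    [0, 0, -0.006, 0.05, 4.95, -0.33],
    [0, 0, -0.006, 0.05, 4.95, -0.33],
    [0, 0, -0.006, 0.05, 4.95, -0.33],
    [0, 0, -0.006, 0.05, 4.95, -0.33],
    [0, 0, 0, 0, 0, 0],
  ],
)

```text
clock: 21.9
eef_pos: [0.5443, 0.3875, 0.2408]
tcp_rot: [1.745, 2.61, -0.011]
contact_force: [1.1, -1.8, -1.2]
finger_gap: 0.0163
gripper_force: 90.3
```

```bash
python3 - <<'E'
from rel import *
p=now(); M=tool(113,0); q=rel(*p,p[0],M); q=rel(*q,[.5,.06,.25],M); rel(*q,[.54,-.188,.21],M)
E
```

```text
now 21.9 [0.5443 0.3875 0.2408] [[-0.382, 0.924, -0.005], [-0.003, -0.007, -1.0]] F [ 1.1 -1.8 -1.2] gap 0.0163 90.29443860054016
shift mm [0. 0. 0.] turn deg [-0.2844  0.3069 -0.5177] min rows 0.1
shift mm [-284.1272 -168.7253   -9.2213] turn deg [0. 0. 0.] min rows 6.6
shift mm [-243.9144  -60.0811   40.    ] turn deg [0. 0. 0.] min rows 5.1
```

Emit:
drive_tool(
  rows=[
    [-0.0237, -0.014, -0.001, -0.3, 0.3, -0.5],
    [-0.0237, -0.014, -0.001, 0, 0, 0],
    [-0.0237, -0.014, -0.001, 0, 0, 0],
    [-0.0237, -0.014, -0.001, 0, 0, 0],
    [-0.0237, -0.014, -0.001, 0, 0, 0],
    [-0.0237, -0.014, -0.001, 0, 0, 0],
    [-0.0237, -0.014, -0.001, 0, 0, 0],
    [-0.0237, -0.014, -0.001, 0, 0, 0],
    [-0.0237, -0.014, -0.001, 0, 0, 0],
    [-0.0237, -0.014, 0, 0, 0, 0],
    [-0.0237, -0.014, 0, 0, 0, 0],
    [-0.0237, -0.014, 0, 0, 0, 0],
  ],
)

```text
clock: 23.1
eef_pos: [0.4987, 0.0626, 0.2491]
tcp_rot: [-1.724, -2.624, 0.003]
contact_force: [0.4, 0.5, -1.8]
finger_gap: 0.0165
gripper_force: 90.2
```

Emit:
drive_tool(
  rows=[
    [-0.0244, -0.006, 0.004, 0, 0, 0],
    [-0.0244, -0.006, 0.004, 0, 0, 0],
    [-0.0244, -0.006, 0.004, 0, 0, 0],
    [-0.0244, -0.006, 0.004, 0, 0, 0],
    [-0.0244, -0.006, 0.004, 0, 0, 0],
    [-0.0244, -0.006, 0.004, 0, 0, 0],
    [-0.0244, -0.006, 0.004, 0, 0, 0],
    [-0.0244, -0.006, 0.004, 0, 0, 0],
    [-0.0244, -0.006, 0.004, 0, 0, 0],
    [-0.0244, -0.006, 0.004, 0, 0, 0],
    [0, 0, 0, 0, 0, 0],
    [0, 0, 0, 0, 0, 0],
  ],
)

```text
clock: 24.3
eef_pos: [0.5406, -0.1838, 0.2084]
tcp_rot: [-1.725, -2.622, 0.0]
contact_force: [0.5, 0.0, -1.7]
finger_gap: 0.0164
gripper_force: 90.2
```

```bash
python3 n.py .54 -.188 .21 113 0 0; python3 - <<'E'
from rel import *
im=np.mean([manip.read_camera("scene").astype(float) for _ in range(2)],0); np.save("b1.npy",im); g=im.mean(2)
p,Rr=now(); hd=Rr.as_matrix()[:,0]
th=np.linspace(0,2*np.pi,721)
def ell(c,r,z): return proj("scene",np.c_[c[0]+r*np.cos(th),c[1]+r*np.sin(th),0*th+z])
def ext(e): return "L %.1f R %.1f T %.1f B %.1f"%(e[:,0].min(),e[:,0].max(),e[:,1].min(),e[:,1].max())
for e in(-.006,0,.006):
  for dz in(0,.008):
    c=p-hd*(.089+e); print(e,dz,"rim",ext(ell(c,.040,p[2]-.002-dz)),"base",ext(ell(c,.031,p[2]-.08-dz)))
for y in range(118,168,3): print(y,g[y,280:320].astype(int))
E
```

```text
now 24.3 [ 0.5406 -0.1838  0.2084] [[-0.396, 0.918, 0.003], [-0.003, 0.002, -1.0]] F [ 0.5  0.  -1.7] gap 0.0164 90.18373131752014
shift mm [-3.649  -2.2593 -1.5758] turn deg [-0.1073 -0.1593  0.3248] min rows 0.1
if turned first:
shift mm [-3.6661 -2.2356 -1.5698] turn deg [0. 0. 0.] min rows 0.1
[ 0.9161  0.5476 -0.8601  1.7952  0.4781  1.0252  0.2779]
now 24.4 [ 0.541  -0.1824  0.2091] [[-0.398, 0.917, 0.002], [-0.001, 0.002, -1.0]] F [ 1.   0.5 -1.2] gap 0.0162 90.18853783607483
-0.006 0 rim L 286.7 R 309.8 T 127.4 B 135.4 base L 288.5 R 305.9 T 148.6 B 155.5
-0.006 0.008 rim L 286.7 R 309.7 T 129.5 B 137.6 base L 288.5 R 305.8 T 150.6 B 157.5
0 0 rim L 287.1 R 310.1 T 126.8 B 134.8 base L 288.9 R 306.2 T 148.0 B 154.8
0 0.008 rim L 287.0 R 309.9 T 129.0 B 137.0 base L 288.8 R 306.1 T 150.0 B 156.9
0.006 0 rim L 287.5 R 310.4 T 126.3 B 134.2 base L 289.2 R 306.5 T 147.4 B 154.1
0.006 0.008 rim L 287.4 R 310.2 T 128.4 B 136.4 base L 289.2 R 306.4 T 149.4 B 156.2
118 [ 75  71  78  98  92  64  56  55  56  55  56  54  54  54  52  52  52  53
  54  49  52  48  48  51  52  48  75  76  6
[... 2035 characters left out ...]
33 134 138
 138 139 142 141]
157 [191 192 191 192 191 181 147 113 120 113  79  73  71  68  70  73  72  76
  75 107 161 188 188 189 188 188 185 186 188 179 156 133 132 134 136 136
 136 139 140 139]
160 [191 193 191 191 192 178 134 111 123 118  94  98  91 102 111 108 109 111
 112 125 154 164 166 177 186 189 189 189 187 174 142 136 133 132 135 139
 139 142 143 143]
163 [193 192 194 192 191 184 155 114 103 105 108 108 107 111 111 113 114 117
 115 116 116 112 111 112 112 117 114 121 141 155 143 136 133 133 141 144
 137 142 144 142]
166 [192 191 190 165 120 131 123 100 102 103 104 107 109 110 110 111 113 113
 115 116 114 113 111 114 113 116 117 118 117 119 130 146 147 142 134 132
 137 134 131 132]
```

Emit:
drive_tool(
  rows=[
    [-0.006, -0.003, 0, 0, 0, 0.3],
    [0, 0, 0.01, 0, 0, 0],
    [0, 0, 0.01, 0, 0, 0],
    [0, 0, 0.01, 0, 0, 0],
    [0, 0, 0.01, 0, 0, 0],
    [0, 0, 0.005, 0, 0, 0],
    [0, 0, 0, 0, 0, 0],
    [0, 0, 0, 0, 0, 0],
  ],
)

```text
clock: 25.2
eef_pos: [0.5412, -0.1904, 0.1645]
tcp_rot: [-1.732, -2.62, -0.003]
contact_force: [-0.5, 0.7, -0.8]
finger_gap: 0.0161
gripper_force: 90.2
```

```bash
python3 n.py .5405 -.1896 .16 113 0 0
```

```text
now 25.2 [ 0.5412 -0.1904  0.1645] [[-0.392, 0.92, 0.002], [0.0, 0.002, -1.0]] F [-0.5  0.7 -0.8] gap 0.0161 90.23021936416626
shift mm [ 1.0259 -0.2865  4.5002] turn deg [ 0.0495 -0.0993  0.0514] min rows 0.1
if turned first:
shift mm [ 1.0335 -0.2835  4.4986] turn deg [0. 0. 0.] min rows 0.1
[ 0.8934  0.6018 -0.8185  1.8247  0.5306  0.9498  0.2446]
```

Alignment is good, so I'll lower it into the middle pan in steps.

Emit:
drive_tool(
  rows=[
    [0.001, 0, 0.005, 0, 0, 0],
    [0, 0, 0.005, 0, 0, 0],
    [0, 0, 0.005, 0, 0, 0],
    [0, 0, 0.005, 0, 0, 0],
    [0, 0, 0.005, 0, 0, 0],
    [0, 0, 0, 0, 0, 0],
  ],
)

```text
clock: 25.8
eef_pos: [0.54, -0.1895, 0.1385]
tcp_rot: [-1.732, -2.618, -0.002]
contact_force: [0.5, -0.4, -1.5]
finger_gap: 0.0163
gripper_force: 90.2
```

```bash
python3 n.py .5405 -.1896 .13 113 0 0
```

```text
now 25.8 [ 0.54   -0.1895  0.1385] [[-0.391, 0.92, 0.003], [-0.002, 0.002, -1.0]] F [ 0.5 -0.4 -1.5] gap 0.0163 90.21652936935425
shift mm [-0.2733  0.4056  8.5371] turn deg [-0.0287 -0.1566  0.0383] min rows 0.2
if turned first:
shift mm [-0.2497  0.4015  8.538 ] turn deg [0. 0. 0.] min rows 0.2
[ 0.8736  0.6327 -0.7931  1.8432  0.5615  0.9074  0.219 ]
```

Emit:
drive_tool(
  rows=[
    [0, 0, 0.005, 0, 0, 0],
    [0, 0, 0.005, 0, 0, 0],
    [0, 0, 0.005, 0, 0, 0],
    [0, 0, 0.005, 0, 0, 0],
    [0, 0, 0.004, 0, 0, 0],
    [0, 0, 0.004, 0, 0, 0],
    [0, 0, 0, 0, 0, 0],
  ],
)

```text
clock: 26.5
eef_pos: [0.5402, -0.1895, 0.1108]
tcp_rot: [-1.732, -2.619, -0.002]
contact_force: [-0.4, -0.4, -1.1]
finger_gap: 0.0164
gripper_force: 90.2
```

```bash
python3 n.py .5405 -.1896 .1 113 0 0; python3 - <<'E'
from rel import *
im=np.mean([manip.read_camera("scene").astype(float) for _ in range(2)],0); np.save("b2.npy",im); g=im.mean(2)
p,Rr=now(); hd=Rr.as_matrix()[:,0]
th=np.linspace(0,2*np.pi,721)
e=proj("scene",np.c_[p[0]-hd[0]*.0895+.04*np.cos(th),p[1]-hd[1]*.0895+.04*np.sin(th),0*th+p[2]-.008]);print(e.min(0),e.max(0))
for x in(290,294,298,302,306): print(x,g[150:180,x].astype(int))
for y in(163,166,169,172): print(y,g[y,278:318].astype(int))
E
```

```text
now 26.5 [ 0.5402 -0.1895  0.1108] [[-0.391, 0.92, 0.002], [-0.001, 0.002, -1.0]] F [-0.4 -0.4 -1.1] gap 0.0164 90.21644353866577
shift mm [-0.2504  0.2178 10.8263] turn deg [-0.0084 -0.1363  0.0443] min rows 0.2
if turned first:
shift mm [-0.2244  0.2164 10.8269] turn deg [0. 0. 0.] min rows 0.2
[ 0.8512  0.6683 -0.7636  1.8578  0.5971  0.8618  0.1916]
now 26.6 [ 0.5406 -0.1895  0.1114] [[-0.391, 0.92, 0.002], [-0.0, 0.002, -1.0]] F [ 0.5  0.8 -1.5] gap 0.016 90.2164363861084
[287.5829 152.8539] [309.6946 161.8561]
290 [ 64  61  62  62  60  58  60  63  60  60  63  72  89  93  92  88  88  80
  70  63  61  61  70 103 121 105 106 104 104 105]
294 [ 66  67  69  94 125 110 111 110 110 107 108  93  63  64  62  61  64  59
  60  63  65  63  69  91 108 113 107 109 110 109]
298 [ 70  69  69  68  69  67  65  68  67  66  68  69  68  69  69  68  68  69
  69  66  75  95 107 107 111 112 109 111 108 111]
302 [129 170 190 177 132 113 103  70  70  68  69  88 116 107 108 107 107 105
 106 108 108 113 107 106 111 119 111 110 107 109]
306 [155 161 141  89  76  75  76  77  81  93 116 131 104 104 105 103 101 103
 102  97  83  89  98  79  83  99 106 105 107 105]
163 [195 193 195 196 193 194 193 185 153  93  73  94  93  63  64  66  64  68
  86  98  69  68  83 105 107 105 106 103 104 101 104 129 142 133 134 132
 145 145 136 141]
166 [195 194 196 195 193 167 122 132 122  79  73  91  88  58  62  63  64  72
  92  95  68  69  85 107 107 106 105 103 101 100 104 109 104 128 148 142
 135 133 137 134]
169 [194 194 194 192 178 146 121  95  97  91  85  89  63  57  62  63  63  76
  95  90  66  81 102 104 108 103 105 107  97  85  78  78  83 106 128 159
 181 185 147  86]
172 [192 192 192 192 179 133  96 111 129 118 115 104  70  63  61  61  69  86
 100 105 107 108 106 107 107 104 108 114  98  67  69  70  71  73  75  76
  84 108 114  96]
```

Emit:
drive_tool(
  rows=[
    [0, 0, 0.004, 0, 0, 0],
    [0, 0, 0.004, 0, 0, 0],
    [0, 0, 0.003, 0, 0, 0],
    [0, 0, 0.002, 0, 0, 0],
    [0, 0, 0, 0, 0, 0],
  ],
)

```text
clock: 27.1
eef_pos: [0.5403, -0.1894, 0.098]
tcp_rot: [-1.732, -2.619, -0.002]
contact_force: [-0.2, 0.1, -2.2]
finger_gap: 0.0163
gripper_force: 90.2
```

Emit:
drive_tool(
  rows=[
    [0, 0, 0.001, 0, 0, 0],
    [0, 0, 0.001, 0, 0, 0],
    [0, 0, 0, 0, 0, 0],
  ],
)

```text
clock: 27.4
eef_pos: [0.5405, -0.1895, 0.0964]
tcp_rot: [-1.732, -2.619, -0.002]
contact_force: [0.2, -0.1, -0.5]
finger_gap: 0.0163
gripper_force: 90.2
```

Emit:
drive_tool(
  rows=[
    [0, 0, 0.001, 0, 0, 0],
    [0, 0, 0.001, 0, 0, 0],
    [0, 0, 0, 0, 0, 0],
  ],
)

```text
clock: 27.7
eef_pos: [0.5405, -0.1895, 0.0943]
tcp_rot: [-1.732, -2.619, -0.002]
contact_force: [0.3, 0.1, -1.5]
finger_gap: 0.0163
gripper_force: 90.2
```

Emit:
drive_tool(
  rows=[
    [0, 0, 0.001, 0, 0, 0],
    [0, 0, 0, 0, 0, 0],
  ],
)

```text
clock: 27.9
eef_pos: [0.5405, -0.1895, 0.0933]
tcp_rot: [-1.732, -2.619, -0.002]
contact_force: [0.3, -0.5, -1.3]
finger_gap: 0.0164
gripper_force: 90.2
```

Emit:
drive_tool(
  rows=[
    [0, 0, 0.001, 0, 0, 0],
    [0, 0, 0, 0, 0, 0],
  ],
)

```text
clock: 28.1
eef_pos: [0.5405, -0.1895, 0.0923]
tcp_rot: [-1.732, -2.619, -0.002]
contact_force: [-0.8, -0.6, -1.7]
finger_gap: 0.0161
gripper_force: 90.2
```

Emit:
drive_tool(
  rows=[
    [0, 0, 0.001, 0, 0, 0],
    [0, 0, 0, 0, 0, 0],
  ],
)

```text
clock: 28.3
eef_pos: [0.5406, -0.1895, 0.0915]
tcp_rot: [-1.732, -2.62, -0.002]
contact_force: [0.6, 0.2, -0.3]
finger_gap: 0.0163
gripper_force: 90.6
```

Emit:
drive_tool(
  rows=[
    [0, 0, 0.001, 0, 0, 0],
    [0, 0, 0, 0, 0, 0],
  ],
)

```text
clock: 28.5
eef_pos: [0.5406, -0.1891, 0.0911]
tcp_rot: [-1.732, -2.62, -0.002]
contact_force: [-3.2, 2.2, 4.7]
finger_gap: 0.0158
gripper_force: 91.4
```

Emit:
drive_tool(
  rows=[
    [0, 0, 0.0005, 0, 0, 0],
    [0, 0, 0, 0, 0, 0],
  ],
)

```text
clock: 28.7
eef_pos: [0.5405, -0.1888, 0.0909]
tcp_rot: [-1.732, -2.62, -0.002]
contact_force: [-4.3, 2.5, 8.5]
finger_gap: 0.016
gripper_force: 91.7
```

```bash
python3 n.py .5405 -.1896 .1 113 0 0; python3 - <<'E'
from rel import *
g=manip.read_camera("scene").mean(2)
for x in(302,304,306): print(x,g[150:182,x].astype(int))
e=proj("scene",[[.5755-.04*.84*0,-.272,.084]]);print(e)
th=np.linspace(0,2*np.pi,721); e=proj("scene",np.c_[.5755+.04*np.cos(th),-.272+.04*np.sin(th),0*th+.084])
for x in(302,304,306): k=np.argsort(abs(e[:,0]-x))[:6]; print(x,e[k,1].max())
E
```

```text
now 28.7 [ 0.5405 -0.1888  0.0909] [[-0.392, 0.92, 0.002], [-0.0, 0.002, -1.0]] F [-4.3  2.5  8.5] gap 0.016 91.66471481323242
shift mm [-0.6574 -0.3382 -9.1041] turn deg [ 0.0119 -0.0912  0.062 ] min rows 0.2
if turned first:
shift mm [-0.6722 -0.3394 -9.103 ] turn deg [0. 0. 0.] min rows 0.2
[ 0.8335  0.6944 -0.7413  1.8667  0.624   0.8292  0.1699]
302 [ 74  69  74  70  85 126 164 188 173 120 111 104  76  68  68  68  67  90
 107 105 119 128 109 107 113 127 110 108 108 110 108 109]
304 [ 74  76  93 135 179 188 188 191 176 126  83  70  68  69  70  78  91  95
 105 104 127 142 107 104 108 114 107 107 109 109 107 110]
306 [ 81  86 102 119 123 102 126 139  81  72  72  69  70  80 100 111 118 104
 101  96  94  95  96  70  82 100 106 106 110 107 107 107]
[[298.4192 162.1131]]
302 166.69581885122975
304 166.40217378438396
306 165.8507649076183
```

The rim is where a seated pan's rim should be: row 166 measured, 165.9 expected. I'll release and retreat.

Emit:
drive_tool(
  rows=[
    [0, 0, -0.0005, 0, 0, 0],
    [0, 0, 0, 0, 0, 0],
    [0, 0, 0, 0, 0, 0],
  ],
  newtons=20,
)

```text
clock: 29.05
eef_pos: [0.5406, -0.189, 0.091]
tcp_rot: [-1.732, -2.62, -0.002]
contact_force: [-2.8, 1.8, 7.2]
finger_gap: 0.0166
gripper_force: 91.3
```

Emit:
drive_tool(
  rows=[
    [0, 0, 0, 0, 0, 0],
    [0, 0, 0, 0, 0, 0],
    [0, 0, 0, 0, 0, 0],
    [0, 0, 0, 0, 0, 0],
    [0, 0, 0, 0, 0, 0],
  ],
  gripper=0.04,
)

```text
clock: 29.55
eef_pos: [0.5406, -0.1896, 0.0903]
tcp_rot: [-1.733, -2.619, -0.002]
contact_force: [0.1, -0.4, 0.3]
finger_gap: 0.0397
gripper_force: 0.0
```

Emit:
drive_tool(
  rows=[
    [0, 0, -0.01, 0, 0, 0],
    [0, 0, -0.02, 0, 0, 0],
    [0, 0, -0.03, 0, 0, 0],
    [0, 0, -0.04, 0, 0, 0],
    [0, 0, -0.04, 0, 0, 0],
    [0, 0, -0.04, 0, 0, 0],
    [0, 0, 0, 0, 0, 0],
    [0, 0, 0, 0, 0, 0],
  ],
)

```text
clock: 30.35
eef_pos: [0.5408, -0.19, 0.2718]
tcp_rot: [1.732, 2.619, 0.002]
contact_force: [-0.2, 0.3, -0.4]
finger_gap: 0.04
gripper_force: 0.0
```

```bash
python3 n.py .5405 -.1896 .26 113 0 0;  python3 shot.py a6 265 140 350 200 8
```

```text
now 30.35 [ 0.5408 -0.19    0.2718] [[-0.391, 0.92, -0.001], [0.002, 0.0, -1.0]] F [-0.2  0.3 -0.4] gap 0.04 0.0
shift mm [ 0.4764 -0.1932 11.8279] turn deg [0.1008 0.0322 0.0307] min rows 0.2
if turned first:
shift mm [ 0.4696 -0.1727 11.8285] turn deg [0. 0. 0.] min rows 0.2
[ 0.9634  0.4807 -0.9054  1.7312  0.4132  1.1317  0.3356]
```

View pics/a6.png

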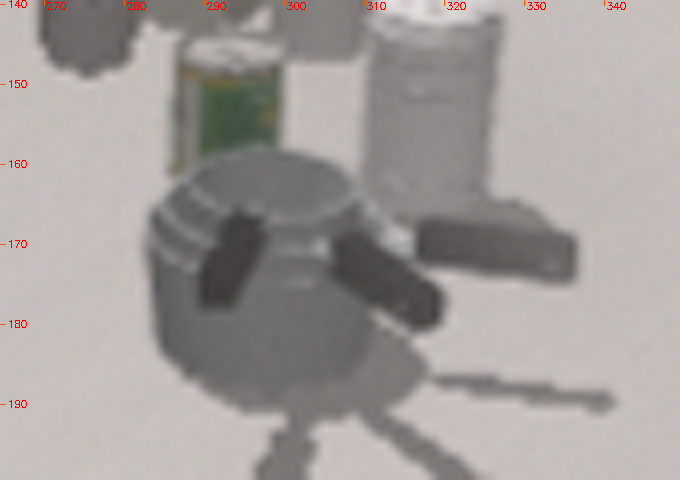

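All three pans are nested, with parallel rims. The handles fan out from large (327,170) to middle (313,174) to small (293,172), and the gripper is well clear. I'll hand the job in.

```bash
python3 -c "
from plant import manip; print(manip.close_job())"
```

```text
the job is handed in; nothing more can be done
None
```

The middle pan sits in the large one and the small pan in the middle one, both lowered to floor contact; handles measure or were set about 45° clockwise apart, everything is released, and the job was handed in at about 30.5 s, verdict not shown.

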